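# Close the parts tub and raise its carry handle

## Task

Close the red tub of air fittings so that it can be carried: take its lid from the sloping stand, lay it on the tub (do not drop or slam it on), and press it down against the seal until it sits fully home and level all round. Then swing the tub's carry handle up until it snaps in upright. Leave the other things on the bench and the stand where they are.

Things in the scene. Friction and masses are not known exactly. Their poses are not given: they have to be found in the camera images.
- tub: Red plastic parts tub, fixed on the bench, open-topped, filled 50 mm high with brass and steel fittings. Walls 120 mm (its x) by 170 mm (its y), 4 mm thick; 90 mm high to the top of a rolled rim, 130 x 180 mm outside. A carry handle hangs on pivots on its y ends and starts out in front, on its -x side. Origin: centre of the underside, on the bench; z up.
- tub_rim (a point): Centre of the tub's mouth, level with the top of the rim, 90 mm above the bench; axes as the tub. A black foam seal along the four sides of the rim stands 6 mm above it: pressing the lid down on it to the rim takes about 12 N in all (3 N a side), and the seal then stays down.
- lid: Red loose lid, 142 mm (its x) by 192 mm (its y), 0.2 kg: top plate 4 mm thick, skirt 14 mm deep below the plate's underside, 136 x 186 mm inside (3 mm clear all round). Origin: centre of the plate's underside; z out of the top. On the raised seal the origin is 6 mm above tub_rim, fully home level with it. It starts lying on the stand, y along the stand's x.
- lid_grip (a point): Middle of the grip bar moulded on the lid's top, 18 mm above the lid's origin along its z; axes as the lid (which fits either way round). The bar is 90 mm long (y), 18 mm wide (x) and stands from 4 to 28 mm above the lid's origin.
- stand: Cream steel sloping stand, fixed on the bench: a plate 300 mm wide (its x) by 165 mm up the slope, sloping 30 degrees and facing to its -y side (the robot's right): low edge with a 16 mm lip on the -y side, high edge, 105 mm above the bench, on the +y side. Origin: on the bench under the middle of the plate, whose top is 62 mm high there.
- handle (a joint): Swing of the carry handle in rad: 0 lying level in front of the tub (to its -x), 1.57 upright over the tub, at its stop. Starts between 0.2 and 0.6; stiff pivots hold it where it is left. From about 0.75 rad its arms ride over sprung tabs; past about 1.4 the tabs snap out behind the arms, push it on to the stop and hold it there.
- handle_grip (a point): Middle of the carry handle's grip: a round black sleeve of 18 mm diameter and 100 mm length along the tub's y, on an 8 mm bar between two flat steel arms; it is 120 mm from the pivot line. Swinging it takes about 2 N here, and 5 N where its arms mount the sprung tabs.
- handle_hinge (a point): Middle of the handle's pivot line, which runs along the tub's y, 46 mm above the bench over the tub's centre.
- carton: Bystander: brown carton 70 x 75 x 40 mm lying on the stand beside the lid; origin centre of its underside.
- spray_can: Bystander: yellow can, 66 mm diameter, 190 mm high; origin centre of its underside.
- tape_roll: Bystander: brown roll of tape lying flat, 104 mm diameter, 48 mm high; origin centre of its underside.
- sprocket: Bystander: flat steel sprocket, 150 mm diameter, 6 mm thick; origin centre of its underside.
- wrench: Bystander: wrench 170 mm long lying flat between tub and stand; origin about its middle on the bench.
- pad_box: Bystander: flat blue box 90 x 120 x 35 mm; origin centre of its underside.
Not all that is in view belongs to the job. What is meant by the lid is not blue or grey, and is the larger of those in its own colour.

How it is judged:
By the outcome, as a careful person would: the job done as asked, in the order asked, and still so for the second after the job is handed in, with the robot touching nothing.
It also fails if it takes over 72 s, if anything falls off the work surface, if the arm or the gripper's body presses on something with over 40 N, if the wrist force passes 120 N, or if a joint passes its speed limit or range.

## Robot

A 6-joint arm with a two-finger parallel gripper is mounted at the origin on the work surface. World frame = base frame: x ahead of the robot, y to its left, z up, the work surface at z = 0. Lengths are in m, angles in rad, forces in N, time in s.
With the tool pointing down it reaches from about 0.35 to 0.975 m from the base axis. Payload 7.1 kg.
Tool frame: the origin (TCP) lies at the very end of the fingers, on their centre line; the grasp point (between the pads) lies 19 mm behind it; z points along the fingers, y is the direction in which the jaws open and shut (so a half turn about z gives the same grasp; the last joint's range is limited). The gripper opens to 88 mm and grips with 3 to 60 N. Pads are 20 mm wide; open, the fingers measure 115 mm over their backs; the gripper's body (75 mm by 178 mm) begins 61 mm behind the grasp point.
Start: joints at [1.316, 0.423, 1.63, -0, 1.089, -0.019], TCP at [0.146, 0.608, 0.223] pointing down, gripper open.
Joint ranges: [-3, 3], [-0.9, 2.11], [0.09, 2.58], [-1.31, 4.45], [0.11, 2.69], [-2.54, 2.54]. Speed limits (rad/s): [2.39, 2.39, 3.01, 3.14, 3.14, 3.14].

## Interface

Orientations are given as a rotation vector (axis times angle).
In Python, from workcell import bot gives the robot as it stands.
- The arm moves only by the tool play_rows, never from a script. Its argument "deltas" is a list of rows, each an object of numbers: "dx", "dy", "dz": the shift along the tool's x, y, z in m; "wx", "wy", "wz": the turn, a rotation vector about the tool's x, y, z in rad; "claw": the closure, from 0 (fully open) to 1 (shut). A call has exactly 5 rows; each row is the pose to reach, as a shift and turn from the pose measured when the call began, along the tool's axes at that moment; what a row does not reach only later rows make up. A row lasts 1/10 s, in which the tool goes at most 50 mm and 8.59 degrees, less where a joint would pass 70% of its speed; a pose out of reach is approached as far as the arm can. A call with a gripper value outside its range is refused whole. The fingers move at their own pace and stop on an object; "force" is the grip in N (left out, the last holds). Time passes only in rows, so rows that repeat a pose let the fingers close, or fill a call up. It gives the time, the measured TCP pose, the force and the opening at its end, in the units of the state.
- bot.read_state(): the state, without advancing time (a new reading comes with each control period).
- bot.snapshot(name): name is "side" or "top" or "wrist"; returns a dict with "color" (420x560x3 uint8, blue, green, red), "vfov" (degrees; the focal length in pixels is half the picture's height over the tangent of half this angle, whatever the lens; pixels are square), "cx", "cy" (the principal point, pixels), "k1" (the pictures are not rectified: a ray, as slopes to the right and down, at radius r is drawn at 1 + k1 r^2 times it, then the intrinsics apply), "eye" and "rotation" of the camera in the world. Camera axes: x right, y down, z forward; pixel columns grow to the right and rows downward; lengths in m; the calibration is good to about 2 mm. A picture is of the moment at which its call begins. There is no depth.
- bot.close_job(): hands the job in, once; it reports no verdict.
The state is a dict: "time_s": time; "joint_pos": joint angles; "qvel": joint speeds; "effort": joint torques, N m; "position": TCP position; "eef_rot": TCP orientation; "contact_force": force on the tool from outside, world axes, zero at the start; "ft_torque": the same for the moment, N m; "opening": finger opening in m.
Only numpy, scipy, OpenCV 4.12 (cv2) and the standard library are available. Lean on these libraries where they do the work, as an engineer would, in place of code of your own. Each camera call takes 0.05 s, during which the arm holds its last target. There are 200 camera calls.

## Working session

There is one attempt and no reset: what is moved stays moved. The work goes in short steps, Python scripts to look and compute and a tool call to move; the robot and the scene stay as the last step left them, time stands still between calls to the robot, and variables do not carry over. Pictures are saved under pics/ and viewed, about 8 in all and at most 12, crops included, and the job is handed in when it is done.

Besides the shell and the picture viewer there is one more tool, called as name(argument=value, ...) on one line, values as JSON. play_rows: Moves the arm, as the interface text tells. Its arguments: {"type":"object","properties":{"deltas":{"type":"array","items":{"type":"object","properties":{"dx":{"type":"number"},"dy":{"type":"number"},"dz":{"type":"number"},"wx":{"type":"number"},"wy":{"type":"number"},"wz":{"type":"number"},"claw":{"type":"number"}}}},"force":{"type":"number"}},"required":["deltas"]}

```bash
mkdir -p pics; ls
cat > h.py <<'E'
import numpy as np, cv2, pickle
from scipy.spatial.transform import Rotation as R
from workcell import bot
def snap(n,f):
    s=bot.snapshot(n); cv2.imwrite(f'pics/{f}.png',s['color']); pickle.dump(s,open(f'pics/{f}.pkl','wb')); return s
def load(f): return pickle.load(open(f'pics/{f}.pkl','rb'))
def foc(s): return s['color'].shape[0]/2/np.tan(np.radians(s['vfov'])/2)
def Rm(s):
    r=np.array(s['rotation']); return r if r.shape==(3,3) else R.from_rotvec(r).as_matrix()
def K(s):
    f=foc(s); return np.array([[f,0,s['cx']],[0,f,s['cy']],[0,0,1]])
def ray(s,u,v):
    d=np.array([(u-s['cx'])/foc(s),(v-s['cy'])/foc(s)]); p=d.copy()
    for _ in range(30): p=d/(1+s['k1']*(p@p))
    w=Rm(s)@np.r_[p,1]; return np.array(s['eye']),w/np.linalg.norm(w)
def atz(s,u,v,z):
    e,d=ray(s,u,v); return e+d*(z-e[2])/d[2]
def proj(s,P):
    c=(np.atleast_2d(P)-s['eye'])@Rm(s); p=c[:,:2]/c[:,2:]
    p=p*(1+s['k1']*(p**2).sum(1,keepdims=True)); return p*foc(s)+[s['cx'],s['cy']]
def tri(*obs):
    A=0;b=0;L=[ray(*o) for o in obs]
    for e,d in L:
        M=np.eye(3)-np.outer(d,d);A=A+M;b=b+M@e
    x=np.linalg.solve(A,b); return x,[np.linalg.norm((np.eye(3)-np.outer(d,d))@(x-e)) for e,d in L]
E
python3 - <<'E'
from h import *
for n in('side','top','wrist'):
    s=snap(n,n+'0'); print(n,s['vfov'],s['cx'],s['cy'],s['k1'],s['eye'],np.array(s['rotation']).round(3).tolist())
a=[cv2.imread(f'pics/{n}0.png') for n in('side','top')]
cv2.imwrite('pics/two.png',cv2.resize(np.vstack(a),None,fx=.71,fy=.71))
print(bot.read_state())
E
```

```text
pics
side 53.34616133578439 283.2159297440113 207.9029448872754 -0.12273355057487936 [ 0.21296097 -0.97129963  1.04998658] [-2.319, 0.355, -0.158]
top 49.70131134045034 277.9548120280115 210.22782524213778 -0.026433841022060072 [ 0.41066183 -0.00454321  1.3672694 ] [-2.156, 2.193, -0.087]
wrist 60.8487943537349 286.12694931355213 216.07772648990718 -0.09150778099979759 [0.06989158 0.62592408 0.38441152] [2.279, 1.798, 0.258]
{'time_s': 0.15, 'joint_pos': array([ 1.31597161e+00,  4.23700258e-01,  1.63043664e+00, -5.52563337e-06,
        1.08862591e+00, -1.90093293e-02]), 'qvel': array([ 7.77949017e-04, -8.42464066e-04, -2.11324823e-03, -9.96601234e-04,
        2.96734430e-04,  9.46405726e-05]), 'effort': array([ 7.18807241e-04, -5.44982028e+01, -2.73915088e+01,  6.43571536e-02,
        2.04761530e-02, -5.62872424e-05]), 'position': array([0.1459032 , 0.60731778, 0.22208903]), 'eef_rot': array([-3.69537986e-01, -3.11962654e+00,  1.82182529e-03]), 'contact_force': array([ 0.09560406, -1.05536442, -0.30354884]), 'ft_torque': array([-0.00814525,  0.02566307, -0.0023015 ]), 'opening': 0.08805991564924753}
```

View pics/top0.png

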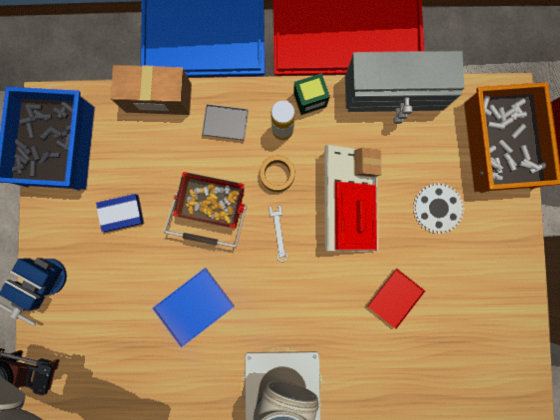

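View pics/side0.png

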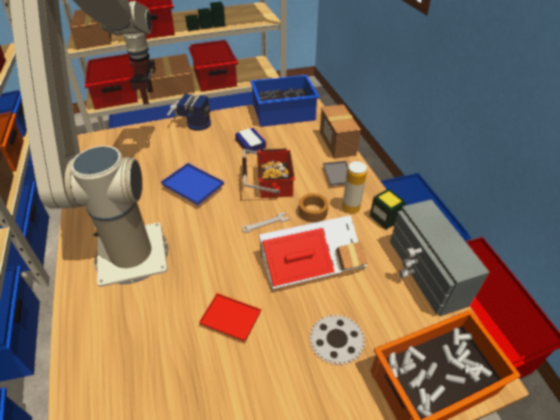

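The top view shows a tub at (209,200) with its handle in front, and a red lid with a grip bar on the stand at (356,215). A smaller red plate lies on the bench at (395,298). There is also a blue plate at (194,306), a grey one at (225,123), and red and blue bins on the floor. The lid fits the description: it is red, larger, on the stand and has a bar. I'll confirm it in a close crop.

Run:
```python
from h import *
t=load('top0');w=load('wrist0')
for n,(u,v),z in [('tub',(209,200),.09),('lid',(356,215),.08),('barL',(357,205),.09),('handle',(203,240),.09),('smallred',(395,298),.01)]: print(n,atz(t,u,v,z).round(3))
T=R.from_rotvec(bot.read_state()['eef_rot']).as_matrix();print(T.round(3))
print('cam in tool',(T.T@(np.array(w['eye'])-bot.read_state()['position'])).round(4));print((T.T@Rm(w)).round(3))
# close red areas
for c in [[(336,182),(377,180),(378,250),(336,248)],[(398,270),(424,290),(395,328),(367,300)]]:
    P=[atz(t,u,v,.05 if c[0][0]<340 else .01) for u,v in c]; print([round(float(np.linalg.norm(P[i]-P[i-1])),3) for i in range(4)])
```

```text
tub [0.553 0.197 0.09 ]
lid [ 0.504 -0.22   0.08 ]
barL [ 0.532 -0.222  0.09 ]
handle [0.44  0.214 0.09 ]
smallred [ 0.261 -0.34   0.01 ]
[[-0.972  0.234 -0.   ]
 [ 0.234  0.972 -0.001]
 [ 0.    -0.001 -1.   ]]
cam in tool [ 7.830e-02  1.000e-04 -1.623e-01]
[[ 0.    -0.959 -0.284]
 [ 1.     0.001 -0.001]
 [ 0.001 -0.284  0.959]]
[0.193, 0.121, 0.205, 0.122]
[0.128, 0.096, 0.142, 0.115]
```

play_rows(deltas=[{"dx": -0.036,"dy": -0.025,"dz": -0.01,"wz": -0.03},{"dx": -0.072,"dy": -0.05,"dz": -0.025,"wz": -0.07},{"dx": -0.108,"dy": -0.075,"dz": -0.04,"wz": -0.11},{"dx": -0.144,"dy": -0.1,"dz": -0.055,"wz": -0.15},{"dx": -0.18,"dy": -0.125,"dz": -0.07,"wz": -0.19}])

```text
schema error: expected keys dx, dy, dz, wx, wy, wz, claw
```

play_rows(deltas=[{"dx": -0.036,"dy": -0.025,"dz": -0.01,"wx": 0,"wy": 0,"wz": -0.03,"claw": 0},{"dx": -0.072,"dy": -0.05,"dz": -0.025,"wx": 0,"wy": 0,"wz": -0.07,"claw": 0},{"dx": -0.108,"dy": -0.075,"dz": -0.04,"wx": 0,"wy": 0,"wz": -0.11,"claw": 0},{"dx": -0.144,"dy": -0.1,"dz": -0.055,"wx": 0,"wy": 0,"wz": -0.15,"claw": 0},{"dx": -0.18,"dy": -0.125,"dz": -0.07,"wx": 0,"wy": 0,"wz": -0.19,"claw": 0}])

```text
time_s: 0.65
position: [0.2925, 0.4423, 0.2926]
eef_rot: [-0.069, -3.14, 0.002]
contact_force: [0.7, 0.6, -0.4]
opening: 0.088
```

play_rows(deltas=[{"dx": -0.032,"dy": -0.033,"dz": -0.01,"wx": 0,"wy": 0,"wz": -0.02,"claw": 0},{"dx": -0.064,"dy": -0.066,"dz": -0.02,"wx": 0,"wy": 0,"wz": -0.04,"claw": 0},{"dx": -0.096,"dy": -0.1,"dz": -0.03,"wx": 0,"wy": 0,"wz": -0.04,"claw": 0},{"dx": -0.128,"dy": -0.133,"dz": -0.04,"wx": 0,"wy": 0,"wz": -0.04,"claw": 0},{"dx": -0.16,"dy": -0.166,"dz": -0.047,"wx": 0,"wy": 0,"wz": -0.04,"claw": 0}])

```text
time_s: 1.15
position: [0.4461, 0.2679, 0.3405]
eef_rot: [0.006, 3.141, -0.002]
contact_force: [1.2, -0.1, 0.3]
opening: 0.0879
```

Run:
```python
from h import *
snap('wrist','wt1');print(bot.read_state()['position'],bot.read_state()['joint_pos'].round(2))
```

```text
[0.45020663 0.26400717 0.34151951] [ 0.51  0.15  1.73 -0.    1.27 -1.05]
```

View pics/wt1.png

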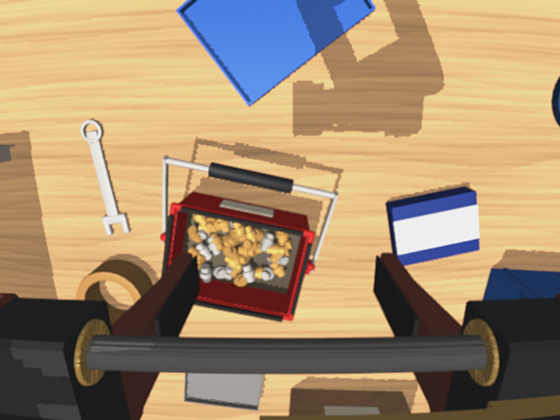

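play_rows(deltas=[{"dx": -0.004,"dy": -0.049,"dz": -0.004,"wx": 0,"wy": 0,"wz": 0,"claw": 0},{"dx": -0.008,"dy": -0.098,"dz": -0.01,"wx": 0,"wy": 0,"wz": 0,"claw": 0},{"dx": -0.012,"dy": -0.147,"dz": -0.014,"wx": 0,"wy": 0,"wz": 0,"claw": 0},{"dx": -0.016,"dy": -0.196,"dz": -0.02,"wx": 0,"wy": 0,"wz": 0,"claw": 0},{"dx": -0.02,"dy": -0.24,"dz": -0.02,"wx": 0,"wy": 0,"wz": 0,"claw": 0}])

```text
time_s: 1.7
position: [0.4684, 0.0222, 0.3629]
eef_rot: [0.01, 3.136, -0.005]
contact_force: [-0.0, 0.4, -0.1]
opening: 0.0879
```

Run:
```python
from h import *
snap('wrist','wm0');s=snap('wrist','wm1');print(bot.read_state()['position'],bot.read_state()['joint_pos'].round(2))
```

```text
[0.46859822 0.01948234 0.36243248] [ 0.02  0.04  1.8  -0.    1.3  -1.54]
```

View pics/wm1.png

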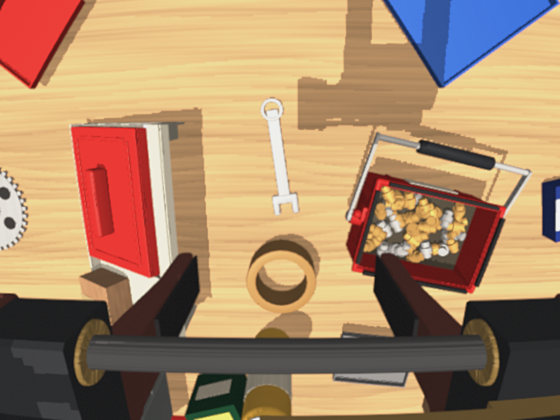

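The tub, its handle and the red lid with the grip bar on the stand at (115,200) are all visible. The small red plate is at top left, on the bench. Next: enlarged crops for exact corners and to confirm the lid.

Run:
```python
from h import *
def c(f,x,y,w,h): return cv2.resize(cv2.imread(f'pics/{f}.png')[y:y+h,x:x+w],(400,300),interpolation=cv2.INTER_CUBIC)
a=np.vstack([np.hstack([c('wt1',150,140,220,165*220//220+0),c('wm1',340,125,220,165)]),np.hstack([c('wm1',20,110,240,180),c('side0',240,205,140,105)])])
cv2.imwrite('pics/crop.png',a)
```

```text
(no output)
```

View pics/crop.png

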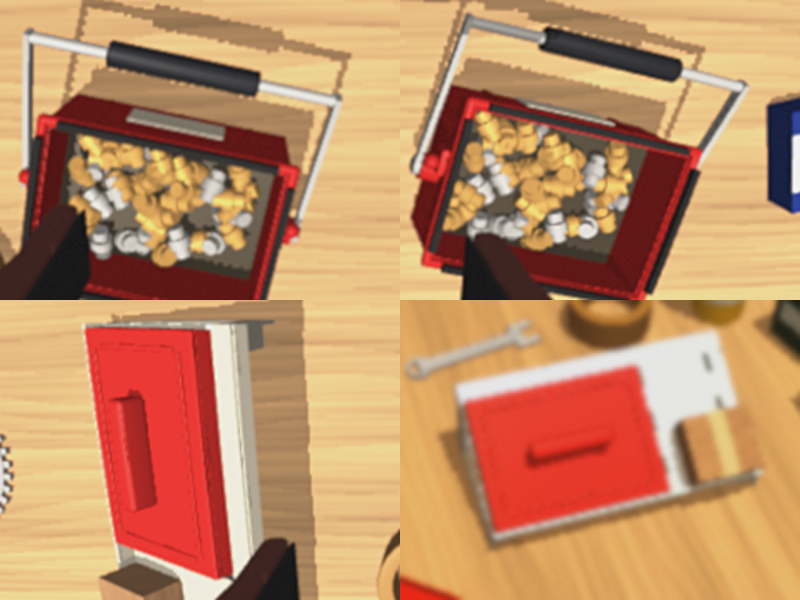

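Confirmed: a red lid with a moulded grip bar lies on the cream stand beside the carton, and it is larger than the other red plate. Fitting poses now.

```bash
cat > fit.py <<'E'
from h import *
from scipy.optimize import least_squares
wt,wm,sd,tp=[load(x) for x in('wt1','wm1','side0','top0')]
# tub
C={'nl':(-.065,-.09,0),'nr':(-.065,.09,0),'fr':(.065,.09,0),'fl':(.065,-.09,0)}
obs=[(wt,'nl',(173.1,204.9)),(wt,'nr',(314.5,232.4)),(wt,'fr',(289,319)),(wm,'nl',(379.6,178.9)),(wm,'nr',(505,208.6)),(wm,'fr',(474.8,290)),(wm,'fl',(353.8,269))]
def P(p,c): return R.from_euler('z',p[3]).apply(c)+p[:3]
f=lambda p:np.concatenate([(proj(s,P(p,C[k]))[0]-o) for s,k,o in obs])
r=least_squares(f,[.55,.2,.09,-.2],loss='soft_l1');print('tub rim',r.x.round(4),r.fun.reshape(-1,2).round(1).tolist())
tub=r.x
L,_=tri((wt,210.5,169.7),(wm,419.8,147));Rr,_=tri((wt,291.4,186.2),(wm,494,164));print('sleeve',L.round(4),Rr.round(4),np.linalg.norm(L-Rr))
g=(L+Rr)/2; d=R.from_euler('z',-tub[3]).apply(g-np.r_[tub[:2],.046]);print('grip in hinge frame',d.round(4),'angle',np.arctan2(d[2],-d[0]),np.hypot(d[0],d[2]))
# lid
C2={'hn':(-.071,-.096,.004),'hf':(-.071,.096,.004),'lf':(.071,.096,.004),'ln':(.071,-.096,.004)}
o2=[(wm,'ln',(72.2,126.8)),(wm,'hn',(128.6,127.4)),(wm,'hf',(150.2,274)),(wm,'lf',(90.2,255.8)),(sd,'hn',(263.5,240.7)),(sd,'hf',(323,228.5)),(sd,'lf',(333.4,271.5)),(sd,'ln',(273.3,290.9))]
R0=np.array([[0,1,0],[-.866,0,-.5],[-.5,0,.866]]).T  # rows->cols
R0=np.column_stack([(0,-.866,-.5),(1,0,0),(0,-.5,.866)])
R0=R.from_matrix(R0)
def PL(p,c): return (R.from_rotvec(p[3:])*R0).apply(c)+p[:3]
f2=lambda p:np.concatenate([(proj(s,PL(p,C2[k]))[0]-o) for s,k,o in o2])
r=least_squares(f2,[.5,-.22,.08,0,0,0],loss='soft_l1');print('lid',r.x.round(4),r.fun.reshape(-1,2).round(1).tolist())
M=(R.from_rotvec(r.x[3:])*R0).as_matrix();print(M.round(3));print('grip',PL(r.x,(0,0,.018)).round(4))
# constrained: tilt 30 about stand x with yaw
def PY(p,c): return (R.from_euler('z',p[3])*R0).apply(c)+p[:3]
f3=lambda p:np.concatenate([(proj(s,PY(p,C2[k]))[0]-o) for s,k,o in o2])
r3=least_squares(f3,[.5,-.22,.08,0],loss='soft_l1');print('lid30',r3.x.round(4),r3.fun.reshape(-1,2).round(1).tolist(),PY(r3.x,(0,0,.018)).round(4))
def box(im,s,fn,pts,col):
    q=(proj(s,np.array([fn(p) for p in pts]))*SC).astype(int); cv2.polylines(im,[q],True,col,1)
SC=2
bar=[(.009,.045,.028),(.009,-.045,.028),(-.009,-.045,.028),(-.009,.045,.028)]
ims=[]
for s,(x,y) in((wm,(20,100)),(sd,(200,180)),(wm,(330,110)),(wt,(150,140))):
    im=cv2.resize(s['color'],None,fx=SC,fy=SC,interpolation=cv2.INTER_CUBIC)
    box(im,s,lambda p:PY(r3.x,p),list(C2.values()),(255,0,0)); box(im,s,lambda p:PY(r3.x,p),bar,(255,0,0))
    box(im,s,lambda p:PY(r3.x,p),[(a,b,-.014) for a,b,_ in C2.values()],(255,255,0))
    box(im,s,lambda p:P(tub,p),list(C.values()),(0,255,0))
    ims.append(im[y*SC:y*SC+300,x*SC:x*SC+400])
cv2.imwrite('pics/ov.png',np.vstack([np.hstack(ims[:2]),np.hstack(ims[2:])]))
E
python3 fit.py
```

```text
tub rim [ 0.5574  0.2034  0.0817 -0.2123] [[0.4, -2.3], [2.0, -0.7], [5.2, 1.3], [-2.4, -0.1], [0.5, -1.4], [-2.8, 3.3], [-2.7, 2.1]]
sleeve [0.4342 0.1785 0.0866] [0.4534 0.2737 0.0923] 0.09721633679716134
grip in hinge frame [-0.1158 -0.0018  0.0434] angle 0.3588483922066022 0.12368631221149677
lid [ 0.502  -0.2248  0.0659  0.035   0.0025  0.0028] [[-1.6, 0.4], [1.1, -0.4], [-0.9, 2.9], [1.8, -1.4], [-1.5, 1.5], [-1.2, -0.3], [1.1, 1.4], [0.6, -2.2]]
[[ 0.001  1.     0.004]
 [-0.848  0.003 -0.53 ]
 [-0.53  -0.002  0.848]]
grip [ 0.502  -0.2344  0.0811]
lid30 [ 0.502  -0.2255  0.0655  0.0019] [[-3.4, 0.5], [2.7, -0.6], [0.1, 2.1], [-0.1, -0.9], [-1.6, 1.9], [-1.3, 0.1], [1.4, 1.4], [0.7, -2.1]] [ 0.502  -0.2345  0.0811]
```

View pics/ov.png

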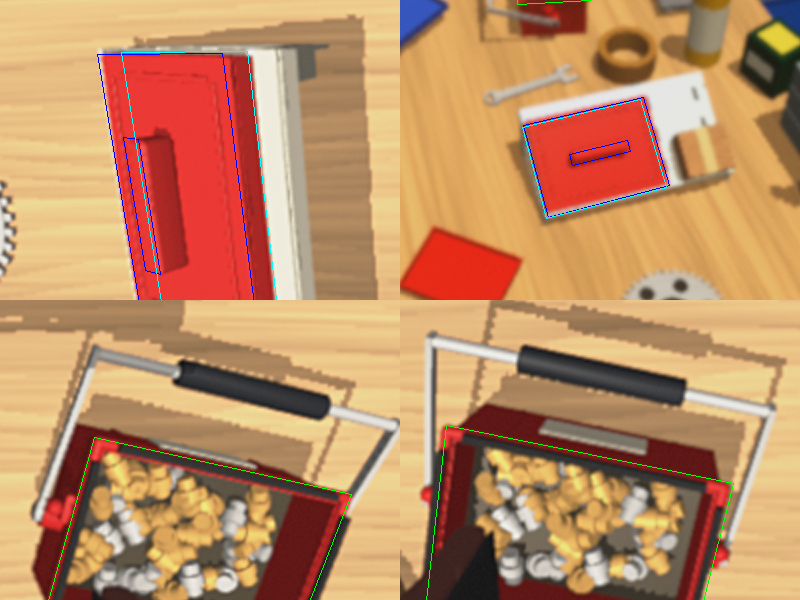

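The overlay shows that my high-edge corner pick and bar position in wm1 are off by about 5 px. I'll refit the lid from its red silhouette in three views and refit the tub with better picks.

```bash
cat > fit2.py <<'E'
from h import *
from scipy.optimize import least_squares
wt,wm,sd,tp=[load(x) for x in('wt1','wm1','side0','top0')]
R0=R.from_matrix(np.column_stack([(0,-.866,-.5),(1,0,0),(0,-.5,.866)]))
box=np.array([(a,b,c) for a in(-.071,.071) for b in(-.096,.096) for c in(-.014,.004)])
barp=np.array([(a,b,c) for a in(-.009,.009) for b in(-.045,.045) for c in(.028,)])
def pose(p): return R.from_euler('z',p[3])*R.from_euler('x',p[4])*R0
def contour(s,roi):
    x,y,w,h=roi; im=s['color'][y:y+h,x:x+w].astype(int); b,g,r=im[...,0],im[...,1],im[...,2]
    m=((r>90)&(r>2.2*g)&(r>2.2*b)).astype(np.uint8)
    n,l,st,_=cv2.connectedComponentsWithStats(m); k=1+np.argmax(st[1:,4]); m=(l==k).astype(np.uint8)
    c=max(cv2.findContours(m,cv2.RETR_EXTERNAL,cv2.CHAIN_APPROX_NONE)[0],key=len); c=cv2.convexHull(c)[:,0] if 0 else c[:,0]
    return c+[x,y]
obs=[(wm,contour(wm,(50,100,130,190))),(sd,contour(sd,(255,215,90,90))),(tp,contour(tp,(325,170,60,90)))]
def res(p):
    out=[]
    q=pose(p).apply(box)+p[:3]
    for s,c in obs:
        h=cv2.convexHull(proj(s,q).astype(np.float32))
        out+=[cv2.pointPolygonTest(h,(float(a),float(b)),True)*2/np.sqrt(len(c)/50)*(1) -0.3 for a,b in c]
    return np.array(out)
r=least_squares(res,[.502,-.2255,.0655,0,0],loss='soft_l1',diff_step=1e-3,x_scale=[.01,.01,.01,.05,.05])
print('lid',r.x.round(4),'tilt',30-np.degrees(-r.x[4]),'grip',(pose(r.x).apply((0,0,.018))+r.x[:3]).round(4))
i=0
for s,c in obs: print(len(c),np.abs(r.fun[i:i+len(c)]).mean().round(2),c.min(0),c.max(0)); i+=len(c)
r30=least_squares(lambda p:res(np.r_[p,0]),r.x[:4],loss='soft_l1',diff_step=1e-3,x_scale=[.01,.01,.01,.05])
print('lid30',r30.x.round(4),r30.cost,r.cost,'grip',(pose(np.r_[r30.x,0]).apply((0,0,.018))+r30.x[:3]).round(4))
print('bar top near/far -> wm px',proj(wm,pose(r.x).apply(barp)+r.x[:3]).round(1).tolist(),'seen ln (89,169) lf (100.5,236)')
C={'nl':(-.065,-.09,0),'nr':(-.065,.09,0),'fr':(.065,.09,0),'fl':(.065,-.09,0)}
for fz in (None,.09):
  o=[(wt,'nl',(173.1,204.9)),(wt,'nr',(314.5,232.4)),(wm,'nl',(379.6,178.9)),(wm,'nr',(505,208.6)),(wm,'fr',(473,291)),(wm,'fl',(353.8,269))]
  P=lambda p,c:R.from_euler('z',p[2]).apply(c)+np.r_[p[:2],fz or p[3]]
  rr=least_squares(lambda p:np.concatenate([(proj(s,P(p,C[k]))[0]-u) for s,k,u in o]),[.55,.2,-.2,.09],loss='soft_l1');print('tub',rr.x.round(4),rr.fun.reshape(-1,2).round(1).tolist())
E
python3 fit2.py
```

```text
lid [ 0.5021 -0.2241  0.0693 -0.016   0.0265] tilt 31.517574033948648 grip [ 0.502  -0.2336  0.0847]
412 0.35 [ 71 127] [158 276]
202 1.15 [263 229] [333 285]
211 0.39 [335 181] [376 249]
lid30 [ 0.5023 -0.2245  0.0683 -0.0158] 250.93636169761191 179.60241647634427 grip [ 0.5022 -0.2335  0.0839]
bar top near/far -> wm px [[89.0, 170.2], [98.9, 238.3], [81.6, 169.0], [91.6, 235.7]] seen ln (89,169) lf (100.5,236)
tub [ 0.5578  0.204  -0.211   0.0819] [[0.8, -1.8], [2.4, -0.4], [-2.1, 0.4], [0.9, -1.1], [-0.5, 2.6], [-2.2, 2.5]]
tub [ 0.5557  0.2028 -0.2187  0.09  ] [[-1.9, -2.3], [2.3, 0.6], [-0.9, -0.5], [3.9, -0.5], [1.1, 4.5], [-2.3, 3.2]]
```

play_rows(deltas=[{"dx": -0.006,"dy": -0.045,"dz": 0.01,"wx": 0,"wy": 0,"wz": 0,"claw": 0},{"dx": -0.012,"dy": -0.09,"dz": 0.025,"wx": -0.1,"wy": 0,"wz": 0,"claw": 0},{"dx": -0.018,"dy": -0.135,"dz": 0.04,"wx": -0.2,"wy": 0,"wz": 0,"claw": 0},{"dx": -0.024,"dy": -0.18,"dz": 0.055,"wx": -0.3,"wy": 0,"wz": 0,"claw": 0},{"dx": -0.03,"dy": -0.225,"dz": 0.075,"wx": -0.4,"wy": 0,"wz": 0,"claw": 0}])

```text
time_s: 2.3
position: [0.4969, -0.2074, 0.289]
eef_rot: [0.016, 3.07, 0.62]
contact_force: [1.2, 1.3, 0.6]
opening: 0.0876
```

```bash
cat >> h.py <<'E'
def goto(pos,Rt):
    st=bot.read_state();T=R.from_rotvec(st['eef_rot']); Rt=R.from_matrix(Rt)
    print('d',T.inv().apply(np.array(pos)-st['position']).round(4),'w',(T.inv()*Rt).as_rotvec().round(4),'t',st['time_s'],'q',st['joint_pos'].round(2))
def tilt(deg,yaw=0):
    a=np.radians(deg);M=np.column_stack([(-1,0,0),(0,np.cos(a),np.sin(a)),(0,np.sin(a),-np.cos(a))])
    return R.from_euler('z',yaw).as_matrix()@M
E
python3 -c "
from h import *
goto((.502,-.2855,.170),tilt(31))"
```

```text
d [-0.0051 -0.1181  0.0794] w [-0.1422  0.0123 -0.0075] t 2.3 q [-0.61  0.33  1.67  0.34  1.38 -2.27]
```

play_rows(deltas=[{"dx": -0.001,"dy": -0.03,"dz": 0.02,"wx": -0.05,"wy": 0,"wz": 0,"claw": 0},{"dx": -0.002,"dy": -0.06,"dz": 0.04,"wx": -0.1,"wy": 0.005,"wz": -0.004,"claw": 0},{"dx": -0.004,"dy": -0.09,"dz": 0.06,"wx": -0.142,"wy": 0.012,"wz": -0.007,"claw": 0},{"dx": -0.005,"dy": -0.118,"dz": 0.079,"wx": -0.142,"wy": 0.012,"wz": -0.007,"claw": 0},{"dx": -0.005,"dy": -0.118,"dz": 0.079,"wx": -0.142,"wy": 0.012,"wz": -0.007,"claw": 0}])

```text
time_s: 2.8
position: [0.5006, -0.2853, 0.1659]
eef_rot: [-0.006, -3.021, -0.844]
contact_force: [0.4, -0.1, 0.4]
opening: 0.0875
```

```bash
python3 -c "
from h import *
bot.snapshot('wrist');snap('wrist','wl1')
goto((.502,-.2855,.170),tilt(31))"
```

```text
d [ 0.     -0.0009 -0.0005] w [ 0.0016 -0.001  -0.0013] t 2.9 q [-0.74  0.6   1.58  0.4   1.36 -2.48]
```

View pics/wl1.png

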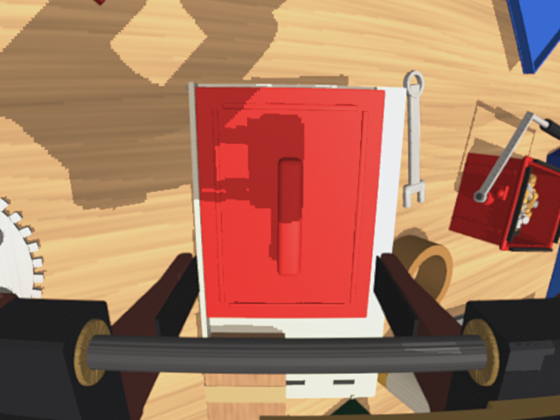

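This is a clear view of the lid square-on: corners about (195,88), (384,91), (367,317) and (208,318), with the bar from (290,158) to (288,275).

```bash
sed -e "s/(r>90)/(r>50)/" -e "s/^obs=.*/wl=load('wl1'); obs=[(wl,contour(wl,(180,70,220,255))),(wm,contour(wm,(50,100,130,190))),(tp,contour(tp,(325,170,60,90)))]/" -e '/^C=/,$d' fit2.py > fit3.py
cat >> fit3.py <<'E'
print('bar top wl px',proj(wl,pose(r.x).apply(barp)+r.x[:3]).round(1).tolist())
# lid corners alone via solvePnP in this single view
c=np.array([(195,88),(384,91),(367,317),(208,318)],float)
K3=K(wl)
n=np.array([[*( (lambda d:(d[:2]/d[2]))(Rm(wl).T@ray(wl,*p)[1]) )] for p in c])
obj=np.array([(.071,-.096,.004),(-.071,-.096,.004),(-.071,.096,.004),(.071,.096,.004)])
ok,rv,tv=cv2.solvePnP(obj,n,np.eye(3),None)
Rl=Rm(wl)@cv2.Rodrigues(rv)[0];t=Rm(wl)@tv[:,0]+wl['eye'];print('pnp',t.round(4),'n',Rl[:,2].round(3),'y',Rl[:,1].round(3),'grip',(t+.018*Rl[:,2]).round(4))
G=pose(r.x).apply((0,0,.018))+r.x[:3]; M=pose(r.x).as_matrix()
Rt=np.column_stack([-M[:,1],-M[:,0],-M[:,2]])
print('G',G.round(4),'n',M[:,2].round(3))
goto(G+.019*Rt[:,2],Rt); goto(G-.02*Rt[:,2],Rt)
E
python3 fit3.py
```

```text
lid [ 0.5014 -0.2235  0.0696 -0.016   0.0271] tilt 31.553440469160705 grip [ 0.5012 -0.2329  0.085 ]
799 0.31 [195  87] [384 317]
412 0.46 [ 71 127] [158 276]
211 0.46 [335 181] [376 249]
lid30 [ 0.5014 -0.2231  0.0697 -0.0164] 216.08978246449348 138.3899636836875 grip [ 0.5012 -0.2321  0.0852]
bar top near/far -> wm px [[89.3, 169.6], [99.1, 237.8], [81.8, 168.4], [91.8, 235.2]] seen ln (89,169) lf (100.5,236)
bar top wl px [[300.8, 160.3], [298.1, 277.8], [275.1, 160.0], [274.8, 277.5]]
pnp [ 0.5025 -0.2206  0.0673] n [-0.016 -0.492  0.87 ] y [ 1.    -0.018  0.008] grip [ 0.5022 -0.2294  0.0829]
G [ 0.5012 -0.2329  0.085 ] n [-0.008 -0.523  0.852]
d [0.0005 0.0004 0.1184] w [-0.0081 -0.0093  0.0123] t 2.9 q [-0.74  0.6   1.58  0.4   1.36 -2.48]
d [0.0009 0.0001 0.0794] w [-0.0081 -0.0093  0.0123] t 2.9 q [-0.74  0.6   1.58  0.4   1.36 -2.48]
```

play_rows(deltas=[{"dx": 0,"dy": 0,"dz": 0.03,"wx": 0,"wy": -0.005,"wz": 0.012,"claw": 0},{"dx": 0,"dy": 0,"dz": 0.055,"wx": 0,"wy": -0.005,"wz": 0.012,"claw": 0},{"dx": 0.001,"dy": 0,"dz": 0.08,"wx": 0,"wy": -0.005,"wz": 0.012,"claw": 0},{"dx": 0.001,"dy": 0,"dz": 0.1,"wx": 0,"wy": -0.005,"wz": 0.012,"claw": 0},{"dx": 0.001,"dy": 0,"dz": 0.11,"wx": 0,"wy": -0.005,"wz": 0.012,"claw": 0}], force=40)

```text
time_s: 3.4
position: [0.5013, -0.2256, 0.0766]
eef_rot: [0.019, 3.026, 0.842]
contact_force: [0.2, 0.7, 0.4]
opening: 0.0879
```

play_rows(deltas=[{"dx": 0,"dy": 0,"dz": 0,"wx": 0,"wy": 0,"wz": 0,"claw": 0.5},{"dx": 0,"dy": 0,"dz": 0,"wx": 0,"wy": 0,"wz": 0,"claw": 1},{"dx": 0,"dy": 0,"dz": 0,"wx": 0,"wy": 0,"wz": 0,"claw": 1},{"dx": 0,"dy": 0,"dz": 0,"wx": 0,"wy": 0,"wz": 0,"claw": 1},{"dx": 0,"dy": 0,"dz": 0,"wx": 0,"wy": 0,"wz": 0,"claw": 1}], force=40)

```text
time_s: 3.9
position: [0.5016, -0.2261, 0.0771]
eef_rot: [0.019, 3.026, 0.841]
contact_force: [0.0, 0.2, -0.9]
opening: 0.051
```

play_rows(deltas=[{"dx": 0,"dy": 0,"dz": 0,"wx": 0,"wy": 0,"wz": 0,"claw": 1},{"dx": 0,"dy": 0,"dz": 0,"wx": 0,"wy": 0,"wz": 0,"claw": 1},{"dx": 0,"dy": 0,"dz": 0,"wx": 0,"wy": 0,"wz": 0,"claw": 1},{"dx": 0,"dy": 0,"dz": 0,"wx": 0,"wy": 0,"wz": 0,"claw": 1},{"dx": 0,"dy": 0,"dz": 0,"wx": 0,"wy": 0,"wz": 0,"claw": 1}], force=40)

```text
time_s: 4.4
position: [0.5015, -0.2263, 0.0772]
eef_rot: [0.019, 3.026, 0.84]
contact_force: [-0.9, -1.5, 1.4]
opening: 0.0174
```

play_rows(deltas=[{"dx": 0,"dy": 0,"dz": 0,"wx": 0,"wy": 0,"wz": 0,"claw": 1},{"dx": 0,"dy": 0,"dz": 0,"wx": 0,"wy": 0,"wz": 0,"claw": 1},{"dx": 0,"dy": 0,"dz": -0.01,"wx": 0,"wy": 0,"wz": 0,"claw": 1},{"dx": 0,"dy": 0,"dz": -0.03,"wx": 0,"wy": 0,"wz": 0,"claw": 1},{"dx": 0,"dy": 0,"dz": -0.05,"wx": 0,"wy": 0,"wz": 0,"claw": 1}], force=40)

```text
time_s: 4.9
position: [0.5011, -0.2523, 0.1206]
eef_rot: [0.019, 3.027, 0.841]
contact_force: [-0.2, -0.1, -1.5]
opening: 0.018
```

Run:
```python
from h import *
wt,wm=load('wt1'),load('wm1');S=4
out=[]
for s,(x,y,w,h) in((wt,(155,195,170,130)),(wm,(340,165,170,130))):
    im=cv2.resize(s['color'],None,fx=S,fy=S,interpolation=cv2.INTER_CUBIC)
    Q=lambda c:R.from_euler('z',-.2187).apply(c)+[.5557,.2028,0]
    for a,b,z,col in((.065,.09,.09,(0,255,0)),(.06,.085,0.0,(0,255,255)),(.061,.086,.096,(255,0,255))):
        q=(proj(s,Q([(-a,-b,z),(-a,b,z),(a,b,z),(a,-b,z)]))*S+S/2).astype(int);cv2.polylines(im,[q],True,col,1)
    out.append(cv2.resize(im[y*S:(y+h)*S,x*S:(x+w)*S],(400,306),interpolation=cv2.INTER_AREA) if 0 else im[y*S:(y+h)*S,x*S:(x+w)*S])
cv2.imwrite('pics/tub.png',cv2.resize(np.vstack(out),(390,596),interpolation=cv2.INTER_AREA))
a=np.hstack([cv2.resize(o,(400,306),interpolation=cv2.INTER_AREA) for o in out])
raw=[cv2.resize(s['color'][y:y+h,x:x+w],(400,290),interpolation=cv2.INTER_CUBIC) for s,(x,y,w,h) in((wt,(155,195,170,123)),(wm,(340,165,170,123)))]
cv2.imwrite('pics/tub.png',np.vstack([a,np.hstack(raw)]))
```

```text
(no output)
```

View pics/tub.png

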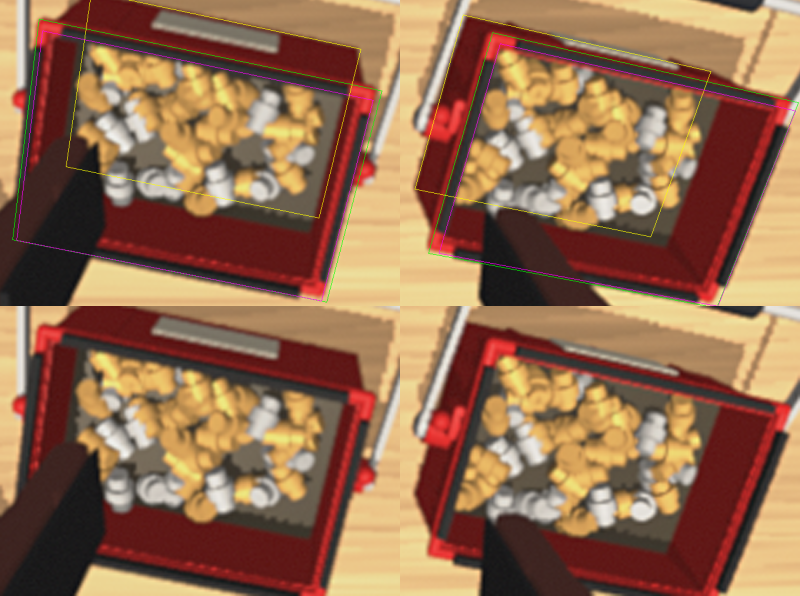

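The overlay at z = 90 mm follows the rim within about 2 px. The red corner posts give better picks, so I'll refit once.

Run:
```python
from h import *
from scipy.optimize import least_squares
wt,wm=load('wt1'),load('wm1')
C={'nl':(-.065,-.09,0),'nr':(-.065,.09,0),'fr':(.065,.09,0),'fl':(.065,-.09,0)}
o=[(wt,'nl',(170.4,204.9)),(wt,'nr',(314.5,232.1)),(wt,'fr',(292.8,320.9)),(wm,'nl',(377.5,180.4)),(wm,'nr',(508.4,208.5)),(wm,'fr',(474.8,293)),(wm,'fl',(352.5,270.9))]
for S in([wt],[wm],[wt,wm]):
 for fz in(None,.09):
  if fz is None and len(S)==1: continue
  P=lambda p,c:R.from_euler('z',p[2]).apply(c)+np.r_[p[:2],fz or p[3]]
  rr=least_squares(lambda p:np.concatenate([(proj(s,P(p,C[k]))[0]-u) for s,k,u in o if any(s is q for q in S)]),[.55,.2,-.2,.09],loss='soft_l1');print('tub',rr.x.round(4),rr.fun.reshape(-1,2).round(1).tolist())
rr=rr.x
cy,sy=np.cos(rr[2]),np.sin(rr[2])
# tool: z down; lid y = +-tool x ; tub y =(-sy,cy); want q6 increase: wz=+pi/2 -> tool x ->? 
for sgn in(1,-1):
    tx=sgn*np.array([-sy,cy,0]);Rt=np.column_stack([tx,np.cross([0,0,-1],tx),[0,0,-1]])
    goto([rr[0],rr[1],.20],Rt)
goto([.52,-.18,.26],tilt(0))
```

```text
tub [ 0.5563  0.2012 -0.1997  0.09  ] [[-1.6, -0.7], [0.4, -0.0], [0.6, 1.6]]
tub [ 0.5559  0.2027 -0.2058  0.09  ] [[0.3, -1.1], [0.2, -1.2], [0.1, 2.0], [-0.6, 2.3]]
tub [ 0.5565  0.2026 -0.2018  0.0884] [[0.1, -1.0], [1.5, -0.2], [1.5, 1.1], [-0.4, -0.7], [-0.7, -1.4], [-0.3, 1.6], [-0.8, 2.4]]
tub [ 0.556   0.2023 -0.2033  0.09  ] [[-0.6, -1.1], [1.4, -0.0], [1.2, 1.5], [-0.2, -0.9], [-0.2, -1.3], [-0.0, 1.9], [-0.9, 2.5]]
d [-0.0495  0.431   0.1666] w [ 0.39   -0.4784  1.7135] t 4.9 q [-0.71  0.64  1.66  0.43  1.25 -2.49]
d [-0.0495  0.431   0.1666] w [ 0.4546  0.3706 -1.3436] t 4.9 q [-0.71  0.64  1.66  0.43  1.25 -2.49]
d [-0.0177  0.1341 -0.0821] w [ 5.42e-01  1.00e-04 -1.20e-02] t 4.9 q [-0.71  0.64  1.66  0.43  1.25 -2.49]
```

play_rows(deltas=[{"dx": -0.002,"dy": 0.02,"dz": -0.04,"wx": 0.0,"wy": 0,"wz": 0,"claw": 1},{"dx": -0.006,"dy": 0.055,"dz": -0.07,"wx": 0.12,"wy": 0,"wz": 0,"claw": 1},{"dx": -0.01,"dy": 0.1,"dz": -0.075,"wx": 0.25,"wy": 0,"wz": 0,"claw": 1},{"dx": -0.014,"dy": 0.145,"dz": -0.07,"wx": 0.39,"wy": 0,"wz": 0,"claw": 1},{"dx": -0.018,"dy": 0.19,"dz": -0.065,"wx": 0.53,"wy": 0,"wz": -0.01,"claw": 1}])

```text
time_s: 5.4
position: [0.5214, -0.123, 0.2768]
eef_rot: [0.007, 3.137, 0.01]
contact_force: [0.3, 1.6, -1.7]
opening: 0.0183
```

```bash
cat >> h.py <<'E'
TUB=np.array([.556,.2024,.09]);YAW=-.203
def tubR(yaw=YAW):
    sy,cy=np.sin(yaw),np.cos(yaw);tx=np.array([-sy,cy,0]);return np.column_stack([tx,np.cross([0,0,-1],tx),[0,0,-1]])
E
python3 -c "
from h import *
goto([.556,.2024,.25],tubR());print(bot.read_state()['opening'],bot.read_state()['position'])"
```

```text
d [-0.033   0.3253  0.029 ] w [ 0.0085 -0.0025  1.7694] t 5.4 q [-0.26  0.23  1.78  0.01  1.13 -1.83]
0.01827367355299366 [ 0.52143807 -0.12296637  0.27679626]
```

play_rows(deltas=[{"dx": -0.002,"dy": 0.025,"dz": 0,"wx": 0,"wy": 0,"wz": 0.13,"claw": 1},{"dx": -0.004,"dy": 0.05,"dz": 0,"wx": 0,"wy": 0,"wz": 0.26,"claw": 1},{"dx": -0.007,"dy": 0.08,"dz": 0,"wx": 0,"wy": 0,"wz": 0.39,"claw": 1},{"dx": -0.01,"dy": 0.11,"dz": 0,"wx": 0,"wy": 0,"wz": 0.52,"claw": 1},{"dx": -0.013,"dy": 0.14,"dz": 0,"wx": 0,"wy": 0,"wz": 0.65,"claw": 1}])

```text
time_s: 5.9
position: [0.5347, 0.0181, 0.2782]
eef_rot: [1.017, 2.97, 0.012]
contact_force: [0.5, 0.8, -1.9]
opening: 0.0179
```

```bash
python3 -c "
from h import *
goto([.556,.2024,.25],tubR())"
```

```text
d [0.0961 0.1584 0.0295] w [ 0.0064 -0.0049  1.1138] t 5.9 q [ 0.01  0.23  1.78  0.01  1.13 -0.91]
```

play_rows(deltas=[{"dx": 0.016,"dy": 0.026,"dz": 0,"wx": 0,"wy": 0,"wz": 0.13,"claw": 1},{"dx": 0.032,"dy": 0.052,"dz": 0,"wx": 0,"wy": 0,"wz": 0.26,"claw": 1},{"dx": 0.048,"dy": 0.08,"dz": 0,"wx": 0,"wy": 0,"wz": 0.39,"claw": 1},{"dx": 0.064,"dy": 0.106,"dz": 0,"wx": 0,"wy": 0,"wz": 0.52,"claw": 1},{"dx": 0.08,"dy": 0.132,"dz": 0,"wx": 0,"wy": 0,"wz": 0.65,"claw": 1}])

```text
time_s: 6.4
position: [0.5521, 0.1726, 0.2796]
eef_rot: [-1.92, -2.485, -0.011]
contact_force: [0.1, 0.6, -2.4]
opening: 0.0179
```

```bash
python3 -c "
from h import *
goto([.556,.2024,.20],tubR())"
```

```text
d [0.0274 0.0108 0.0798] w [ 0.0038 -0.0063  0.4581] t 6.4 q [0.28 0.29 1.69 0.01 1.16 0.02]
```

play_rows(deltas=[{"dx": 0.008,"dy": 0.003,"dz": 0.02,"wx": 0.004,"wy": -0.006,"wz": 0.13,"claw": 1},{"dx": 0.016,"dy": 0.006,"dz": 0.05,"wx": 0.004,"wy": -0.006,"wz": 0.26,"claw": 1},{"dx": 0.024,"dy": 0.009,"dz": 0.08,"wx": 0.004,"wy": -0.006,"wz": 0.39,"claw": 1},{"dx": 0.0274,"dy": 0.0108,"dz": 0.11,"wx": 0.004,"wy": -0.006,"wz": 0.458,"claw": 1},{"dx": 0.0274,"dy": 0.0108,"dz": 0.125,"wx": 0.004,"wy": -0.006,"wz": 0.458,"claw": 1}])

```text
time_s: 6.9
position: [0.5547, 0.2025, 0.1525]
eef_rot: [-2.434, -1.984, 0.006]
contact_force: [0.2, -0.1, -2.2]
opening: 0.0177
```

Run:
```python
from h import *
snap('top','dum');w=snap('wrist','wp1');t=snap('top','tp1');s=snap('side','sp1')
goto([.556,.2024,.15],tubR());st=bot.read_state();print(st['position'],st['contact_force'])
T=R.from_rotvec(st['eef_rot'])
# lid frame = tool: lid y=tool x, lid z=-tool z, origin TCP+8mm along z
def lid(c): c=np.atleast_2d(c); return st['position']+T.apply(np.column_stack([c[:,1],c[:,0],.008-c[:,2]]))
def tub(c): return R.from_euler('z',YAW).apply(c)+[TUB[0],TUB[1],0]
def draw(s):
    S=2;im=cv2.resize(s['color'],None,fx=S,fy=S,interpolation=cv2.INTER_CUBIC)
    r=lambda a,b,z:[(-a,-b,z),(-a,b,z),(a,b,z),(a,-b,z)]
    for P,c in((lid(r(.071,.096,-.014)),(255,255,0)),(lid(r(.071,.096,.004)),(255,0,0)),(tub(r(.065,.09,.09)),(0,255,0))):
        cv2.polylines(im,[(proj(s,P)*S).astype(int)],True,c,1)
    return im
a=cv2.resize(draw(w),(560,420),interpolation=cv2.INTER_AREA)
q=(proj(t,TUB)[0]*2).astype(int);b=draw(t)[q[1]-105:q[1]+105,q[0]-120:q[0]+120]
q=(proj(s,TUB)[0]*2).astype(int);c=draw(s)[q[1]-105:q[1]+105,q[0]-120:q[0]+120]
cv2.imwrite('pics/place.png',np.hstack([a,np.vstack([b,c])]))
```

```text
d [-0.0002 -0.0006  0.0056] w [ 0.0002 -0.0005  0.0013] t 7.1 q [0.33 0.46 1.75 0.   0.93 0.53]
[0.55658351 0.20250134 0.1556174 ] [-0.17195728 -0.01838782 -1.59390933]
```

View pics/place.png

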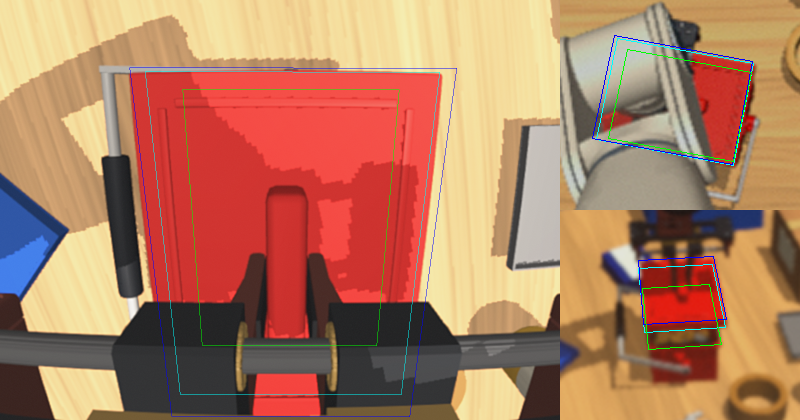

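The wrist view shows the lid centred in the jaws and over the tub. It looks smaller than modelled, so it may hang lower in the fingers than I assumed. I'll quantify that.

Run:
```python
from h import *
from scipy.optimize import least_squares
def Tcam():
    w=load('wl1') 
    # tool pose at wl1 settled: use current constants
    return np.array([.0783,0,-.1623]),np.array([[0,-.959,-.284],[1,0,0],[0,-.284,.959]])
tc,Rc=Tcam()
w=load('wp1'); Rt=R.from_matrix(Rm(w)@Rc.T); tcp=np.array(w['eye'])-Rt.apply(tc)
print('tcp at wp1',tcp.round(4))
pts=[((.071*-1,.096,.004),(131,70)),((.071,.096,.004),(440,72)),((-.009,.045,.028),(269,190)),((.009,.045,.028),(303,190))]
def f(p): # p: offset of lid origin in tool (x,y,z), yaw
    L=[tcp+Rt.apply(p[:3]+R.from_euler('z',p[3]).apply((c[1],c[0],-c[2]))) for c,_ in pts]
    return (proj(w,L)-[u for _,u in pts]).ravel()
r=least_squares(f,[0,0,.008,0]);print(r.x.round(4),r.fun.round(1))
w=load('wl1');Rt=R.from_matrix(Rm(w)@Rc.T);print('tcp at wl1',(np.array(w['eye'])-Rt.apply(tc)).round(4))
```

```text
tcp at wp1 [0.5534 0.2016 0.1512]
[ 0.0011 -0.0004  0.0133  0.0043] [ 1.   0.5  0.  -0.1 -4.8 -0.3  3.9 -0.1]
tcp at wl1 [ 0.5013 -0.2842  0.1683]
```

play_rows(deltas=[{"dx": -0.001,"dy": -0.0005,"dz": 0.012,"wx": 0,"wy": 0,"wz": 0.001,"claw": 1},{"dx": -0.001,"dy": -0.0005,"dz": 0.022,"wx": 0,"wy": 0,"wz": 0.001,"claw": 1},{"dx": -0.001,"dy": -0.0005,"dz": 0.03,"wx": 0,"wy": 0,"wz": 0.001,"claw": 1},{"dx": -0.001,"dy": -0.0005,"dz": 0.033,"wx": 0,"wy": 0,"wz": 0.001,"claw": 1},{"dx": -0.001,"dy": -0.0005,"dz": 0.035,"wx": 0,"wy": 0,"wz": 0.001,"claw": 1}], force=50)

```text
time_s: 7.6
position: [0.5557, 0.2015, 0.1201]
eef_rot: [-2.434, -1.985, 0.0]
contact_force: [0.5, -0.1, -1.1]
opening: 0.0175
```

play_rows(deltas=[{"dx": 0,"dy": 0,"dz": 0.001,"wx": 0,"wy": 0,"wz": 0,"claw": 1},{"dx": 0,"dy": 0,"dz": 0.002,"wx": 0,"wy": 0,"wz": 0,"claw": 1},{"dx": 0,"dy": 0,"dz": 0.003,"wx": 0,"wy": 0,"wz": 0,"claw": 1},{"dx": 0,"dy": 0,"dz": 0.004,"wx": 0,"wy": 0,"wz": 0,"claw": 1},{"dx": 0,"dy": 0,"dz": 0.005,"wx": 0,"wy": 0,"wz": 0,"claw": 1}])

```text
time_s: 8.1
position: [0.5558, 0.2016, 0.1152]
eef_rot: [-2.435, -1.985, -0.0]
contact_force: [0.6, -0.1, -2.2]
opening: 0.0178
```

```bash
python3 -c "
from h import *
goto([.556,.2024,.10],tubR());st=bot.read_state();print(st['position'],st['contact_force'],st['ft_torque'])"
```

```text
d [0.0008 0.     0.0152] w [-0.0002 -0.0003  0.0003] t 8.1 q [0.33 0.51 1.77 0.   0.85 0.53]
[0.55578945 0.20157567 0.11518187] [ 0.63815327 -0.06432121 -2.15156423] [-0.07267477  0.02818847 -0.01055049]
```

play_rows(deltas=[{"dx": 0,"dy": 0,"dz": 0.001,"wx": 0,"wy": 0,"wz": 0,"claw": 1},{"dx": 0,"dy": 0,"dz": 0.002,"wx": 0,"wy": 0,"wz": 0,"claw": 1},{"dx": 0,"dy": 0,"dz": 0.003,"wx": 0,"wy": 0,"wz": 0,"claw": 1},{"dx": 0,"dy": 0,"dz": 0.004,"wx": 0,"wy": 0,"wz": 0,"claw": 1},{"dx": 0,"dy": 0,"dz": 0.005,"wx": 0,"wy": 0,"wz": 0,"claw": 1}])

```text
time_s: 8.6
position: [0.5558, 0.2016, 0.1101]
eef_rot: [-2.435, -1.985, -0.0]
contact_force: [-0.2, -0.1, -1.2]
opening: 0.0176
```

play_rows(deltas=[{"dx": 0,"dy": 0,"dz": 0.001,"wx": 0,"wy": 0,"wz": 0,"claw": 1},{"dx": 0,"dy": 0,"dz": 0.002,"wx": 0,"wy": 0,"wz": 0,"claw": 1},{"dx": 0,"dy": 0,"dz": 0.003,"wx": 0,"wy": 0,"wz": 0,"claw": 1},{"dx": 0,"dy": 0,"dz": 0.003,"wx": 0,"wy": 0,"wz": 0,"claw": 1},{"dx": 0,"dy": 0,"dz": 0.003,"wx": 0,"wy": 0,"wz": 0,"claw": 1}])

```text
time_s: 9.1
position: [0.5558, 0.2016, 0.1071]
eef_rot: [-2.434, -1.985, 0.0]
contact_force: [0.8, 0.3, -2.2]
opening: 0.0178
```

play_rows(deltas=[{"dx": 0,"dy": 0,"dz": 0.001,"wx": 0,"wy": 0,"wz": 0,"claw": 1},{"dx": 0,"dy": 0,"dz": 0.002,"wx": 0,"wy": 0,"wz": 0,"claw": 1},{"dx": 0,"dy": 0,"dz": 0.003,"wx": 0,"wy": 0,"wz": 0,"claw": 1},{"dx": 0,"dy": 0,"dz": 0.003,"wx": 0,"wy": 0,"wz": 0,"claw": 1},{"dx": 0,"dy": 0,"dz": 0.003,"wx": 0,"wy": 0,"wz": 0,"claw": 1}])

```text
time_s: 9.6
position: [0.5559, 0.2015, 0.1043]
eef_rot: [-2.435, -1.985, -0.0]
contact_force: [-1.2, -0.3, 2.7]
opening: 0.0178
```

play_rows(deltas=[{"dx": 0,"dy": 0,"dz": 0.001,"wx": 0,"wy": 0,"wz": 0,"claw": 1},{"dx": 0,"dy": 0,"dz": 0.002,"wx": 0,"wy": 0,"wz": 0,"claw": 1},{"dx": 0,"dy": 0,"dz": 0.002,"wx": 0,"wy": 0,"wz": 0,"claw": 1},{"dx": 0,"dy": 0,"dz": 0.002,"wx": 0,"wy": 0,"wz": 0,"claw": 1},{"dx": 0,"dy": 0,"dz": 0.002,"wx": 0,"wy": 0,"wz": 0,"claw": 1}])

```text
time_s: 10.1
position: [0.5559, 0.2016, 0.1031]
eef_rot: [-2.435, -1.985, -0.001]
contact_force: [-3.3, -1.0, 8.8]
opening: 0.0177
```

play_rows(deltas=[{"dx": 0,"dy": 0,"dz": 0.001,"wx": 0,"wy": 0,"wz": 0,"claw": 1},{"dx": 0,"dy": 0,"dz": 0.002,"wx": 0,"wy": 0,"wz": 0,"claw": 1},{"dx": 0,"dy": 0,"dz": 0.003,"wx": 0,"wy": 0,"wz": 0,"claw": 1},{"dx": 0,"dy": 0,"dz": 0.003,"wx": 0,"wy": 0,"wz": 0,"claw": 1},{"dx": 0,"dy": 0,"dz": 0.003,"wx": 0,"wy": 0,"wz": 0,"claw": 1}], force=60)

```text
time_s: 10.6
position: [0.5559, 0.2016, 0.101]
eef_rot: [-2.435, -1.985, -0.001]
contact_force: [-4.9, -1.5, 9.6]
opening: 0.0178
```

play_rows(deltas=[{"dx": 0,"dy": 0,"dz": 0.001,"wx": 0,"wy": 0,"wz": 0,"claw": 1},{"dx": 0,"dy": 0,"dz": 0.002,"wx": 0,"wy": 0,"wz": 0,"claw": 1},{"dx": 0,"dy": 0,"dz": 0.003,"wx": 0,"wy": 0,"wz": 0,"claw": 1},{"dx": 0,"dy": 0,"dz": 0.003,"wx": 0,"wy": 0,"wz": 0,"claw": 1},{"dx": 0,"dy": 0,"dz": 0.003,"wx": 0,"wy": 0,"wz": 0,"claw": 1}], force=60)

```text
time_s: 11.1
position: [0.5559, 0.2016, 0.099]
eef_rot: [2.435, 1.985, 0.001]
contact_force: [-3.8, -2.6, 10.5]
opening: 0.0174
```

```bash
python3 -c "
from h import *
st=bot.read_state();print(st['position'],st['contact_force'],st['ft_torque'],st['time_s'])"
```

```text
[0.55590543 0.20158453 0.09896156] [-3.76247016 -2.60905    10.46342433] [-0.31335437  0.60017059  0.00961436] 11.1
```

play_rows(deltas=[{"dx": 0,"dy": 0,"dz": 0.001,"wx": 0,"wy": 0,"wz": 0,"claw": 1},{"dx": 0,"dy": 0,"dz": 0.0015,"wx": 0,"wy": 0,"wz": 0,"claw": 1},{"dx": 0,"dy": 0,"dz": 0.002,"wx": 0,"wy": 0,"wz": 0,"claw": 1},{"dx": 0,"dy": 0,"dz": 0.002,"wx": 0,"wy": 0,"wz": 0,"claw": 1},{"dx": 0,"dy": 0,"dz": 0.002,"wx": 0,"wy": 0,"wz": 0,"claw": 1}], force=60)

```text
time_s: 11.6
position: [0.5559, 0.2016, 0.0982]
eef_rot: [2.434, 1.985, 0.002]
contact_force: [-5.7, -2.7, 12.5]
opening: 0.0175
```

play_rows(deltas=[{"dx": 0,"dy": 0,"dz": 0.001,"wx": 0,"wy": 0,"wz": 0,"claw": 1},{"dx": 0,"dy": 0,"dz": 0.0015,"wx": 0,"wy": 0,"wz": 0,"claw": 1},{"dx": 0,"dy": 0,"dz": 0.0015,"wx": 0,"wy": 0,"wz": 0,"claw": 1},{"dx": 0,"dy": 0,"dz": 0.0015,"wx": 0,"wy": 0,"wz": 0,"claw": 1},{"dx": 0,"dy": 0,"dz": 0.0015,"wx": 0,"wy": 0,"wz": 0,"claw": 1}], force=60)

```text
time_s: 12.1
position: [0.5558, 0.2016, 0.098]
eef_rot: [2.434, 1.985, 0.002]
contact_force: [-6.7, -2.5, 14.6]
opening: 0.0178
```

play_rows(deltas=[{"dx": 0,"dy": 0,"dz": 0.001,"wx": 0,"wy": 0,"wz": 0,"claw": 1},{"dx": 0,"dy": 0,"dz": 0.002,"wx": 0,"wy": 0,"wz": 0,"claw": 1},{"dx": 0,"dy": 0,"dz": 0.003,"wx": 0,"wy": 0,"wz": 0,"claw": 1},{"dx": 0,"dy": 0,"dz": 0.004,"wx": 0,"wy": 0,"wz": 0,"claw": 1},{"dx": 0,"dy": 0,"dz": 0.004,"wx": 0,"wy": 0,"wz": 0,"claw": 1}], force=60)

```text
time_s: 12.6
position: [0.5558, 0.2016, 0.0977]
eef_rot: [2.434, 1.985, 0.003]
contact_force: [-13.7, -4.4, 35.1]
opening: 0.0178
```

```bash
python3 -c "
from h import *
st=bot.read_state();print(st['position'],st['contact_force'],st['ft_torque'],st['time_s']);T=R.from_rotvec(st['eef_rot']).as_matrix();print(T[:,2])
print('torque tool',T.T@st['ft_torque'])"
```

```text
[0.55583878 0.2016111  0.09772531] [-13.70191088  -4.38749227  35.07248965] [-0.70556963  2.215123    0.03630139] 12.6
[ 1.57109854e-03  7.95749199e-04 -9.99998449e-01]
torque tool [ 2.02794241 -1.1367036  -0.03564717]
```

play_rows(deltas=[{"dx": 0,"dy": 0,"dz": 0,"wx": 0,"wy": 0,"wz": 0,"claw": 1},{"dx": 0,"dy": 0,"dz": 0,"wx": 0,"wy": 0,"wz": 0,"claw": 0.6},{"dx": 0,"dy": 0,"dz": 0,"wx": 0,"wy": 0,"wz": 0,"claw": 0.6},{"dx": 0,"dy": 0,"dz": 0,"wx": 0,"wy": 0,"wz": 0,"claw": 0.6},{"dx": 0,"dy": 0,"dz": 0,"wx": 0,"wy": 0,"wz": 0,"claw": 0.6}])

```text
time_s: 13.1
position: [0.5557, 0.2016, 0.0972]
eef_rot: [2.435, 1.985, 0.002]
contact_force: [-0.1, -0.1, -1.1]
opening: 0.0353
```

play_rows(deltas=[{"dx": 0,"dy": 0,"dz": -0.01,"wx": 0,"wy": 0,"wz": 0,"claw": 0.6},{"dx": 0,"dy": 0,"dz": -0.03,"wx": 0,"wy": 0,"wz": 0,"claw": 0.6},{"dx": 0,"dy": 0,"dz": -0.06,"wx": 0,"wy": 0,"wz": 0,"claw": 0.6},{"dx": 0,"dy": 0,"dz": -0.1,"wx": 0,"wy": 0,"wz": 0,"claw": 0.6},{"dx": 0,"dy": 0,"dz": -0.14,"wx": 0,"wy": 0,"wz": 0,"claw": 0.6}])

```text
time_s: 13.6
position: [0.5552, 0.2014, 0.2388]
eef_rot: [-2.435, -1.985, -0.001]
contact_force: [0.8, 0.6, 0.2]
opening: 0.035
```

Run:
```python
from h import *
snap('wrist','dum');w=snap('wrist','wq1');s=snap('side','sq1');st=bot.read_state();print(st['position'],st['contact_force'],st['opening'],st['joint_pos'].round(2))
a=cv2.imread('pics/wq1.png');q=proj(s,TUB)[0].astype(int);b=s['color'][q[1]-70:q[1]+70,q[0]-40:q[0]+40]
cv2.imwrite('pics/q1.png',np.hstack([a,cv2.resize(b,(240,420),interpolation=cv2.INTER_CUBIC)]))
```

```text
[0.55735572 0.20211295 0.24077454] [-0.0571929  -0.19674057 -0.1410425 ] 0.03515255512111656 [0.33 0.35 1.69 0.   1.09 0.53]
```

View pics/q1.png

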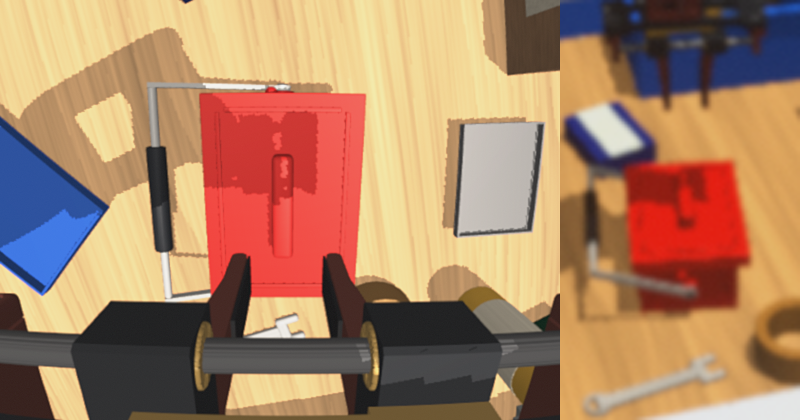

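The lid sits on the tub with its outline square to it. I'll probe and press each side with closed fingertips, to confirm it is home and level by height and force.

play_rows(deltas=[{"dx": 0,"dy": 0.02,"dz": 0,"wx": 0,"wy": 0,"wz": 0,"claw": 1},{"dx": 0,"dy": 0.05,"dz": 0.03,"wx": 0,"wy": 0,"wz": 0,"claw": 1},{"dx": 0,"dy": 0.05,"dz": 0.07,"wx": 0,"wy": 0,"wz": 0,"claw": 1},{"dx": 0,"dy": 0.05,"dz": 0.11,"wx": 0,"wy": 0,"wz": 0,"claw": 1},{"dx": 0,"dy": 0.05,"dz": 0.135,"wx": 0,"wy": 0,"wz": 0,"claw": 1}])

```text
time_s: 14.25
position: [0.6048, 0.1915, 0.1017]
eef_rot: [2.435, 1.985, 0.003]
contact_force: [-0.5, 0.3, 0.5]
opening: 0.001
```

play_rows(deltas=[{"dx": 0,"dy": 0,"dz": 0.004,"wx": 0,"wy": 0,"wz": 0,"claw": 1},{"dx": 0,"dy": 0,"dz": 0.008,"wx": 0,"wy": 0,"wz": 0,"claw": 1},{"dx": 0,"dy": 0,"dz": 0.01,"wx": 0,"wy": 0,"wz": 0,"claw": 1},{"dx": 0,"dy": 0,"dz": 0.012,"wx": 0,"wy": 0,"wz": 0,"claw": 1},{"dx": 0,"dy": 0,"dz": 0.013,"wx": 0,"wy": 0,"wz": 0,"claw": 1}])

```text
time_s: 14.75
position: [0.6024, 0.1907, 0.094]
eef_rot: [-2.433, -1.984, 0.005]
contact_force: [-25.4, -7.4, 57.1]
opening: 0.0003
```

play_rows(deltas=[{"dx": 0,"dy": 0.002,"dz": -0.02,"wx": 0,"wy": 0,"wz": 0,"claw": 1},{"dx": 0,"dy": 0,"dz": -0.04,"wx": 0,"wy": 0,"wz": 0,"claw": 1},{"dx": 0,"dy": -0.045,"dz": -0.045,"wx": 0,"wy": 0,"wz": 0,"claw": 1},{"dx": 0,"dy": -0.09,"dz": -0.04,"wx": 0,"wy": 0,"wz": 0,"claw": 1},{"dx": 0,"dy": -0.098,"dz": -0.015,"wx": 0,"wy": 0,"wz": 0,"claw": 1}])

```text
time_s: 15.25
position: [0.5035, 0.2111, 0.1114]
eef_rot: [-2.432, -1.986, 0.003]
contact_force: [0.2, 0.2, -0.6]
opening: 0.0007
```

```bash
python3 -c "
from h import *
p=TUB+R.from_euler('z',YAW).apply([-.05,0,0]);goto([p[0],p[1],.092],tubR());print(bot.read_state()['contact_force'])"
```

```text
d [0.002  0.0032 0.0194] w [-0.0026  0.0004  0.0017] t 15.25 q [0.37 0.47 1.88 0.   0.8  0.57]
[ 0.21356347  0.22780555 -0.60202528]
```

play_rows(deltas=[{"dx": 0.002,"dy": 0.003,"dz": 0.008,"wx": 0,"wy": 0,"wz": 0,"claw": 1},{"dx": 0.002,"dy": 0.003,"dz": 0.013,"wx": 0,"wy": 0,"wz": 0,"claw": 1},{"dx": 0.002,"dy": 0.003,"dz": 0.017,"wx": 0,"wy": 0,"wz": 0,"claw": 1},{"dx": 0.002,"dy": 0.003,"dz": 0.0185,"wx": 0,"wy": 0,"wz": 0,"claw": 1},{"dx": 0.002,"dy": 0.003,"dz": 0.0195,"wx": 0,"wy": 0,"wz": 0,"claw": 1}])

```text
time_s: 15.75
position: [0.5084, 0.2127, 0.0941]
eef_rot: [-2.433, -1.985, 0.001]
contact_force: [-8.0, -2.0, 29.8]
opening: 0.0004
```

```bash
python3 -c "
from h import *
p=TUB+R.from_euler('z',YAW).apply([0,.075,0]);goto([p[0],p[1],.092],tubR());st=bot.read_state();print(st['contact_force'],st['position'])"
```

```text
d [0.0744 0.0488 0.0021] w [-0.0016 -0.0006  0.0008] t 15.75 q [0.37 0.5  1.87 0.   0.77 0.57]
[-8.04566753 -2.04126985 29.82721366] [0.50839003 0.21272614 0.09411375]
```

play_rows(deltas=[{"dx": 0,"dy": 0,"dz": -0.02,"wx": 0,"wy": 0,"wz": 0,"claw": 1},{"dx": 0.035,"dy": 0.02,"dz": -0.03,"wx": 0,"wy": 0,"wz": 0,"claw": 1},{"dx": 0.07,"dy": 0.047,"dz": -0.03,"wx": 0,"wy": 0,"wz": 0,"claw": 1},{"dx": 0.0745,"dy": 0.049,"dz": -0.015,"wx": 0,"wy": 0,"wz": 0,"claw": 1},{"dx": 0.0745,"dy": 0.049,"dz": -0.008,"wx": 0,"wy": 0,"wz": 0,"claw": 1}])

```text
time_s: 16.25
position: [0.5721, 0.2761, 0.1009]
eef_rot: [-2.433, -1.985, 0.001]
contact_force: [0.7, -0.3, -0.1]
opening: 0.0005
```

play_rows(deltas=[{"dx": 0,"dy": 0,"dz": 0.003,"wx": 0,"wy": 0,"wz": 0,"claw": 1},{"dx": 0,"dy": 0,"dz": 0.005,"wx": 0,"wy": 0,"wz": 0,"claw": 1},{"dx": 0,"dy": 0,"dz": 0.007,"wx": 0,"wy": 0,"wz": 0,"claw": 1},{"dx": 0,"dy": 0,"dz": 0.008,"wx": 0,"wy": 0,"wz": 0,"claw": 1},{"dx": 0,"dy": 0,"dz": 0.009,"wx": 0,"wy": 0,"wz": 0,"claw": 1}])

```text
time_s: 16.75
position: [0.5714, 0.2752, 0.0942]
eef_rot: [-2.433, -1.985, 0.004]
contact_force: [-9.9, -5.6, 26.2]
opening: 0.0002
```

Same height there. Now the -y side.

play_rows(deltas=[{"dx": 0,"dy": 0,"dz": -0.025,"wx": 0,"wy": 0,"wz": 0,"claw": 1},{"dx": 0,"dy": 0,"dz": -0.045,"wx": 0,"wy": 0,"wz": 0,"claw": 1},{"dx": -0.05,"dy": 0,"dz": -0.045,"wx": 0,"wy": 0,"wz": 0,"claw": 1},{"dx": -0.1,"dy": 0,"dz": -0.045,"wx": 0,"wy": 0,"wz": 0,"claw": 1},{"dx": -0.148,"dy": 0,"dz": -0.03,"wx": 0,"wy": 0,"wz": 0,"claw": 1}])

```text
time_s: 17.25
position: [0.5423, 0.1292, 0.1264]
eef_rot: [2.433, 1.986, 0.002]
contact_force: [-0.0, -0.5, -0.2]
opening: 0.0007
```

play_rows(deltas=[{"dx": -0.003,"dy": 0,"dz": 0.01,"wx": 0,"wy": 0,"wz": 0,"claw": 1},{"dx": -0.003,"dy": 0,"dz": 0.018,"wx": 0,"wy": 0,"wz": 0,"claw": 1},{"dx": -0.003,"dy": 0,"dz": 0.024,"wx": 0,"wy": 0,"wz": 0,"claw": 1},{"dx": -0.003,"dy": 0,"dz": 0.026,"wx": 0,"wy": 0,"wz": 0,"claw": 1},{"dx": -0.003,"dy": 0,"dz": 0.028,"wx": 0,"wy": 0,"wz": 0,"claw": 1}])

```text
time_s: 17.75
position: [0.542, 0.1274, 0.0982]
eef_rot: [2.432, 1.988, 0.003]
contact_force: [-1.2, -0.1, 0.1]
opening: 0.0006
```

play_rows(deltas=[{"dx": 0,"dy": 0,"dz": 0.001,"wx": 0,"wy": 0,"wz": 0,"claw": 1},{"dx": 0,"dy": 0,"dz": 0.0025,"wx": 0,"wy": 0,"wz": 0,"claw": 1},{"dx": 0,"dy": 0,"dz": 0.004,"wx": 0,"wy": 0,"wz": 0,"claw": 1},{"dx": 0,"dy": 0,"dz": 0.0055,"wx": 0,"wy": 0,"wz": 0,"claw": 1},{"dx": 0,"dy": 0,"dz": 0.0065,"wx": 0,"wy": 0,"wz": 0,"claw": 1}])

```text
time_s: 18.25
position: [0.5423, 0.1279, 0.0941]
eef_rot: [2.432, 1.988, 0.004]
contact_force: [-11.0, -0.3, 34.1]
opening: 0.0002
```

Run:
```python
from h import *
from scipy.optimize import least_squares
st=bot.read_state();print(st['position'],st['contact_force'])
# handle angle from sleeve-end picks: wt,wm,wq
wt,wm,wq=load('wt1'),load('wm1'),load('wq1')
o=[(wt,-1,(210.2,169.4)),(wt,1,(291.1,186)),(wm,-1,(419.5,146.8)),(wm,1,(493.7,163.8)),(wq,1,(156,147.5)),(wq,-1,(163.5,250))]
def pt(p,sg): return TUB*[1,1,0]+[0,0,.046]+R.from_euler('z',YAW).apply([-.12*np.cos(p[0]),.05*sg+p[1],.12*np.sin(p[0])])
r=least_squares(lambda p:np.concatenate([proj(s,pt(p,g))[0]-u for s,g,u in o]),[.35,0]);print('handle',r.x.round(3),r.fun.round(1))
th=r.x[0];g=(pt(r.x,1)+pt(r.x,-1))/2;print('grip',g.round(4))
goto(g+[0,0,.08],tubR());goto(g-[0,0,.019],tubR())
```

```text
[0.54231772 0.12786868 0.09409405] [-11.00613256  -0.28860522  34.14095265]
handle [0.335 0.   ] [-1.1  1.1  1.   0.8 -1.6  0.5 -2.1  0.3  0.1 -1.9  2.4 -0.6]
grip [0.4451 0.2256 0.0854]
d [ 0.0765 -0.1146 -0.0714] w [ 0.0018 -0.0017  0.0029] t 18.25 q [0.21 0.51 1.86 0.   0.77 0.41]
d [ 0.0764 -0.1148  0.0276] w [ 0.0018 -0.0017  0.0029] t 18.25 q [0.21 0.51 1.86 0.   0.77 0.41]
```

All four sides read a plate top of 94.0–94.2 mm, so the lid is home and level. Now the handle, at about 0.335 rad.

play_rows(deltas=[{"dx": 0,"dy": 0,"dz": -0.035,"wx": 0,"wy": 0,"wz": 0,"claw": 0.6},{"dx": 0.01,"dy": -0.025,"dz": -0.071,"wx": 0,"wy": 0,"wz": 0,"claw": 0.6},{"dx": 0.035,"dy": -0.06,"dz": -0.071,"wx": 0,"wy": 0,"wz": 0,"claw": 0.6},{"dx": 0.06,"dy": -0.095,"dz": -0.071,"wx": 0,"wy": 0,"wz": 0,"claw": 0.6},{"dx": 0.0765,"dy": -0.1147,"dz": -0.071,"wx": 0,"wy": 0,"wz": 0.003,"claw": 0.6}], force=15)

```text
time_s: 18.75
position: [0.443, 0.2268, 0.1655]
eef_rot: [2.435, 1.985, 0.004]
contact_force: [0.3, 0.4, -0.2]
opening: 0.0341
```

Run:
```python
from h import *
snap('wrist','dum');snap('wrist','wh1')
goto(np.array([.4451,.2256,.0854-.019]),tubR());print(bot.read_state()['opening'])
w=load('wh1');
def pt(th,a): return TUB*[1,1,0]+[0,0,.046]+R.from_euler('z',YAW).apply([-.12*np.cos(th),a,.12*np.sin(th)])
im=w['color'].copy()
for a in(-.05,.05): cv2.circle(im,tuple(proj(w,pt(.335,a))[0].astype(int)),4,(0,255,0),1)
cv2.imwrite('pics/wh1o.png',im)
```

```text
d [-0.0014  0.0021  0.0988] w [ 0.0014 -0.0018  0.0031] t 18.85 q [0.45 0.32 1.95 0.   0.87 0.65]
0.03513453454380339
```

View pics/wh1o.png

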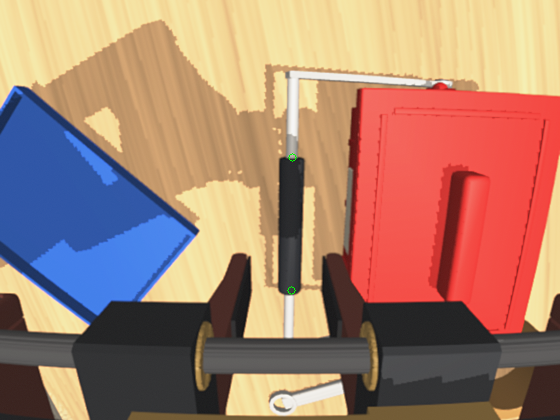

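The markers fall exactly on the sleeve ends at (292,157) and (291,290). Going down to grip.

play_rows(deltas=[{"dx": -0.0014,"dy": 0.0018,"dz": 0.03,"wx": 0,"wy": 0,"wz": 0.003,"claw": 0.6},{"dx": -0.0014,"dy": 0.0018,"dz": 0.06,"wx": 0,"wy": 0,"wz": 0.003,"claw": 0.6},{"dx": -0.0014,"dy": 0.0018,"dz": 0.085,"wx": 0,"wy": 0,"wz": 0.003,"claw": 0.6},{"dx": -0.0014,"dy": 0.0018,"dz": 0.098,"wx": 0,"wy": 0,"wz": 0.003,"claw": 0.6},{"dx": -0.0014,"dy": 0.0018,"dz": 0.0985,"wx": 0,"wy": 0,"wz": 0.003,"claw": 0.6}], force=15)

```text
time_s: 19.35
position: [0.4443, 0.2248, 0.0653]
eef_rot: [-2.435, -1.984, 0.001]
contact_force: [0.3, -0.3, -0.2]
opening: 0.0352
```

play_rows(deltas=[{"dx": 0,"dy": 0,"dz": 0,"wx": 0,"wy": 0,"wz": 0,"claw": 1},{"dx": 0,"dy": 0,"dz": 0,"wx": 0,"wy": 0,"wz": 0,"claw": 1},{"dx": 0,"dy": 0,"dz": 0,"wx": 0,"wy": 0,"wz": 0,"claw": 1},{"dx": 0,"dy": 0,"dz": 0,"wx": 0,"wy": 0,"wz": 0,"claw": 1},{"dx": 0,"dy": 0,"dz": 0,"wx": 0,"wy": 0,"wz": 0,"claw": 1}], force=20)

```text
time_s: 19.85
position: [0.4438, 0.2251, 0.066]
eef_rot: [-2.435, -1.983, 0.001]
contact_force: [-4.9, 3.1, 1.8]
opening: 0.0176
```

Run:
```python
from h import *
st=bot.read_state();print(st['position'],st['contact_force'],st['opening'])
l=R.from_euler('z',-YAW).apply(st['position']+[0,0,.019]-TUB*[1,1,0]-[0,0,.046]);th0=np.arctan2(l[2],-l[0]);print(l.round(4),th0,np.hypot(l[0],l[2]))
for th in np.arange(.4,1.65,.05): print(round(th,2),'dy %.4f dz %.4f'%(-.12*np.cos(th)-l[0],-(.12*np.sin(th)-l[2])))
```

```text
[0.4437636  0.22506682 0.06603747] [-4.87154942  3.06649324  1.81830286] 0.01762757083952897
[-0.1145 -0.0004  0.039 ] 0.32857541344018565 0.12097329023964255
0.4 dy 0.0040 dz -0.0077
0.45 dy 0.0064 dz -0.0132
0.5 dy 0.0092 dz -0.0185
0.55 dy 0.0122 dz -0.0237
0.6 dy 0.0155 dz -0.0287
0.65 dy 0.0190 dz -0.0336
0.7 dy 0.0227 dz -0.0383
0.75 dy 0.0267 dz -0.0428
0.8 dy 0.0309 dz -0.0470
0.85 dy 0.0353 dz -0.0511
0.9 dy 0.0399 dz -0.0550
0.95 dy 0.0447 dz -0.0586
1.0 dy 0.0497 dz -0.0619
1.05 dy 0.0548 dz -0.0651
1.1 dy 0.0601 dz -0.0679
1.15 dy 0.0655 dz -0.0705
1.2 dy 0.0710 dz -0.0728
1.25 dy 0.0767 dz -0.0748
1.3 dy 0.0824 dz -0.0766
1.35 dy 0.0882 dz -0.0780
1.4 dy 0.0941 dz -0.0792
1.45 dy 0.1000 dz -0.0801
1.5 dy 0.1060 dz -0.0807
1.55 dy 0.1120 dz -0.0809
1.6 dy 0.1180 dz -0.0809
```

play_rows(deltas=[{"dx": 0,"dy": 0.004,"dz": -0.0077,"wx": 0,"wy": 0,"wz": 0,"claw": 1},{"dx": 0,"dy": 0.0064,"dz": -0.0132,"wx": 0,"wy": 0,"wz": 0,"claw": 1},{"dx": 0,"dy": 0.0092,"dz": -0.0185,"wx": 0,"wy": 0,"wz": 0,"claw": 1},{"dx": 0,"dy": 0.0122,"dz": -0.0237,"wx": 0,"wy": 0,"wz": 0,"claw": 1},{"dx": 0,"dy": 0.0155,"dz": -0.0287,"wx": 0,"wy": 0,"wz": 0,"claw": 1}], force=25)

```text
time_s: 20.35
position: [0.4567, 0.2221, 0.0951]
eef_rot: [-2.434, -1.98, 0.006]
contact_force: [-10.3, 6.0, 1.2]
opening: 0.0174
```

```bash
cat > arc.py <<'E'
from h import *
st=bot.read_state();print(st['position'],st['contact_force'],st['opening'],st['time_s'])
l=R.from_euler('z',-YAW).apply(st['position']+[0,0,.019]-TUB*[1,1,0]-[0,0,.046]);th0=np.arctan2(l[2],-l[0]);print(l.round(4),th0,np.hypot(l[0],l[2]))
for th in np.arange(th0+.06,th0+.7,.06): print(round(th,2),'dy %.4f dz %.4f'%(-.12*np.cos(th)-l[0],-(.12*np.sin(th)-l[2])))
E
python3 arc.py
```

```text
[0.45667874 0.22212022 0.09507478] [-10.2911869    6.00424956   1.19736482] 0.01735679868595505 20.35
[-0.1013 -0.0007  0.0681] 0.5918877591370308 0.12201341688036552
0.65 dy 0.0059 dz -0.0047
0.71 dy 0.0104 dz -0.0103
0.77 dy 0.0153 dz -0.0156
0.83 dy 0.0204 dz -0.0206
0.89 dy 0.0259 dz -0.0253
0.95 dy 0.0316 dz -0.0297
1.01 dy 0.0376 dz -0.0337
1.07 dy 0.0438 dz -0.0373
1.13 dy 0.0503 dz -0.0406
1.19 dy 0.0569 dz -0.0434
1.25 dy 0.0636 dz -0.0459
```

play_rows(deltas=[{"dx": 0.0005,"dy": 0.005,"dz": -0.0047,"wx": 0,"wy": 0,"wz": 0,"claw": 1},{"dx": 0.001,"dy": 0.0098,"dz": -0.0103,"wx": 0,"wy": 0,"wz": 0,"claw": 1},{"dx": 0.001,"dy": 0.015,"dz": -0.0156,"wx": 0,"wy": 0,"wz": 0,"claw": 1},{"dx": 0.001,"dy": 0.0204,"dz": -0.0206,"wx": 0,"wy": 0,"wz": 0,"claw": 1},{"dx": 0.001,"dy": 0.0259,"dz": -0.0253,"wx": 0,"wy": 0,"wz": 0,"claw": 1}], force=25)

```text
time_s: 20.85
position: [0.4763, 0.2178, 0.1205]
eef_rot: [-2.43, -1.973, 0.022]
contact_force: [-24.5, 7.8, 14.2]
opening: 0.0172
```

```bash
python3 arc.py
```

```text
[0.47630261 0.21777833 0.12053233] [-24.51995427   7.7564313   14.20998755] 0.01715713024104996 20.85
[-0.0812 -0.001   0.0935] 0.8560957274267091 0.12383639467015277
0.92 dy 0.0081 dz -0.0017
0.98 dy 0.0139 dz -0.0059
1.04 dy 0.0200 dz -0.0097
1.1 dy 0.0263 dz -0.0132
1.16 dy 0.0328 dz -0.0163
1.22 dy 0.0395 dz -0.0190
1.28 dy 0.0463 dz -0.0213
1.34 dy 0.0533 dz -0.0232
1.4 dy 0.0603 dz -0.0246
1.46 dy 0.0674 dz -0.0257
1.52 dy 0.0746 dz -0.0263
```

```bash
sed -i 's/\[0,0,.046\])/[0,0,.0505])/' arc.py; python3 arc.py
```

```text
[0.47630261 0.21777833 0.12053233] [-24.51995427   7.7564313   14.20998755] 0.01715713024104996 20.85
[-0.0812 -0.001   0.089 ] 0.8316127437128462 0.12047369707865666
0.89 dy 0.0058 dz -0.0043
0.95 dy 0.0115 dz -0.0087
1.01 dy 0.0175 dz -0.0127
1.07 dy 0.0237 dz -0.0163
1.13 dy 0.0301 dz -0.0196
1.19 dy 0.0367 dz -0.0224
1.25 dy 0.0435 dz -0.0249
1.31 dy 0.0504 dz -0.0270
1.37 dy 0.0574 dz -0.0286
1.43 dy 0.0645 dz -0.0298
1.49 dy 0.0717 dz -0.0306
```

play_rows(deltas=[{"dx": 0.0005,"dy": 0.004,"dz": -0.0055,"wx": 0,"wy": 0,"wz": 0,"claw": 1},{"dx": 0.001,"dy": 0.0095,"dz": -0.0105,"wx": 0,"wy": 0,"wz": 0,"claw": 1},{"dx": 0.001,"dy": 0.0155,"dz": -0.0145,"wx": 0,"wy": 0,"wz": 0,"claw": 1},{"dx": 0.001,"dy": 0.022,"dz": -0.0175,"wx": 0,"wy": 0,"wz": 0,"claw": 1},{"dx": 0.001,"dy": 0.0285,"dz": -0.0205,"wx": 0,"wy": 0,"wz": 0,"claw": 1}], force=20)

```text
time_s: 21.35
position: [0.5031, 0.2123, 0.1412]
eef_rot: [-2.428, -1.972, 0.028]
contact_force: [-8.8, -2.2, 8.3]
opening: 0.0174
```

```bash
echo "goto(st['position'],tubR())" >> arc.py; python3 arc.py
```

```text
[0.50309018 0.21229302 0.14124587] [-8.84817613 -2.22110452  8.33633984] 0.017425464385927177 21.35
[-0.0538 -0.001   0.1097] 1.1148690124124552 0.12223143373088693
1.17 dy 0.0075 dz -0.0010
1.23 dy 0.0143 dz -0.0035
1.29 dy 0.0211 dz -0.0057
1.35 dy 0.0281 dz -0.0075
1.41 dy 0.0352 dz -0.0088
1.47 dy 0.0423 dz -0.0097
1.53 dy 0.0495 dz -0.0102
1.59 dy 0.0567 dz -0.0102
1.65 dy 0.0639 dz -0.0098
1.71 dy 0.0710 dz -0.0090
1.77 dy 0.0781 dz -0.0078
d [0. 0. 0.] w [-0.0216  0.0054 -0.0037] t 21.35 q [0.37 0.43 1.85 0.01 0.89 0.57]
```

play_rows(deltas=[{"dx": 0,"dy": 0.006,"dz": -0.003,"wx": -0.01,"wy": 0,"wz": 0,"claw": 1},{"dx": 0,"dy": 0.013,"dz": -0.005,"wx": -0.02,"wy": 0.005,"wz": 0,"claw": 1},{"dx": 0,"dy": 0.02,"dz": -0.007,"wx": -0.02,"wy": 0.005,"wz": 0,"claw": 1},{"dx": 0,"dy": 0.027,"dz": -0.009,"wx": -0.02,"wy": 0.005,"wz": 0,"claw": 1},{"dx": 0,"dy": 0.034,"dz": -0.0105,"wx": -0.02,"wy": 0.005,"wz": 0,"claw": 1}], force=20)

```text
time_s: 21.85
position: [0.5374, 0.205, 0.1519]
eef_rot: [-2.439, -1.98, 0.001]
contact_force: [-1.3, -2.8, 2.2]
opening: 0.0174
```

```bash
python3 arc.py
```

```text
[0.53738359 0.20501886 0.15185264] [-1.30142277 -2.82515489  2.22624783] 0.01738972247941814 21.85
[-0.0188 -0.0012  0.1204] 1.4161481753542915 0.12180630491171736
1.48 dy 0.0074 dz 0.0009
1.54 dy 0.0146 dz 0.0004
1.6 dy 0.0218 dz 0.0004
1.66 dy 0.0290 dz 0.0008
1.72 dy 0.0361 dz 0.0016
1.78 dy 0.0432 dz 0.0029
1.84 dy 0.0502 dz 0.0046
1.9 dy 0.0571 dz 0.0066
1.96 dy 0.0639 dz 0.0092
2.02 dy 0.0705 dz 0.0121
2.08 dy 0.0769 dz 0.0154
d [0. 0. 0.] w [-0.0004  0.0003 -0.0036] t 21.85 q [ 0.34  0.44  1.79 -0.    0.91  0.55]
```

Low force at about 1.42 rad, so on to the stop.

play_rows(deltas=[{"dx": 0,"dy": 0.005,"dz": -0.001,"wx": 0,"wy": 0,"wz": 0,"claw": 1},{"dx": 0,"dy": 0.01,"dz": -0.001,"wx": 0,"wy": 0,"wz": 0,"claw": 1},{"dx": 0,"dy": 0.015,"dz": -0.001,"wx": 0,"wy": 0,"wz": 0,"claw": 1},{"dx": 0,"dy": 0.02,"dz": -0.001,"wx": 0,"wy": 0,"wz": 0,"claw": 1},{"dx": 0,"dy": 0.021,"dz": -0.001,"wx": 0,"wy": 0,"wz": 0,"claw": 1}])

```text
time_s: 22.35
position: [0.5549, 0.2011, 0.1527]
eef_rot: [-2.436, -1.976, 0.009]
contact_force: [-18.7, 2.6, 14.8]
opening: 0.0175
```

```bash
python3 arc.py
```

```text
[0.55493643 0.2011318  0.15274723] [-18.68170129   2.6196271   14.83527228] 0.017541964536221984 22.35
[-0.0008 -0.0015  0.1212] 1.5643133411299945 0.12124978234190696
1.62 dy 0.0072 dz 0.0014
1.68 dy 0.0144 dz 0.0020
1.74 dy 0.0215 dz 0.0030
1.8 dy 0.0286 dz 0.0045
1.86 dy 0.0355 dz 0.0064
1.92 dy 0.0423 dz 0.0087
1.98 dy 0.0490 dz 0.0114
2.04 dy 0.0555 dz 0.0145
2.1 dy 0.0618 dz 0.0179
2.16 dy 0.0679 dz 0.0218
2.22 dy 0.0737 dz 0.0260
d [0. 0. 0.] w [-0.0077  0.0015 -0.0044] t 22.35 q [0.33 0.46 1.75 0.   0.93 0.53]
```

At the stop. Release and go up.

play_rows(deltas=[{"dx": 0,"dy": 0,"dz": 0,"wx": 0,"wy": 0,"wz": 0,"claw": 0.5},{"dx": 0,"dy": 0,"dz": 0,"wx": 0,"wy": 0,"wz": 0,"claw": 0.5},{"dx": 0,"dy": 0,"dz": 0,"wx": 0,"wy": 0,"wz": 0,"claw": 0.5},{"dx": 0,"dy": 0,"dz": 0,"wx": 0,"wy": 0,"wz": 0,"claw": 0.5},{"dx": 0,"dy": 0,"dz": 0,"wx": 0,"wy": 0,"wz": 0,"claw": 0.5}])

```text
time_s: 22.85
position: [0.5553, 0.2012, 0.1527]
eef_rot: [-2.436, -1.977, 0.009]
contact_force: [1.0, -0.4, -0.4]
opening: 0.0439
```

play_rows(deltas=[{"dx": 0,"dy": 0,"dz": -0.02,"wx": 0,"wy": 0,"wz": 0,"claw": 0.5},{"dx": 0,"dy": 0,"dz": -0.06,"wx": 0,"wy": 0,"wz": 0,"claw": 0.5},{"dx": 0,"dy": 0,"dz": -0.1,"wx": 0,"wy": 0,"wz": 0,"claw": 0.5},{"dx": 0,"dy": -0.02,"dz": -0.14,"wx": 0,"wy": 0,"wz": 0,"claw": 0.5},{"dx": 0,"dy": -0.06,"dz": -0.16,"wx": 0,"wy": 0,"wz": 0,"claw": 0.5}])

```text
time_s: 23.35
position: [0.5003, 0.2139, 0.3168]
eef_rot: [-2.439, -1.976, -0.001]
contact_force: [-1.4, 0.9, 0.2]
opening: 0.0438
```

Run:
```python
from h import *
snap('wrist','dum');w=snap('wrist','wf');s=snap('side','sf');t=snap('top','tf');st=bot.read_state();print(st['position'],st['contact_force'],st['opening'])
im=w['color'].copy()
def pt(th,a): return TUB*[1,1,0]+[0,0,.046]+R.from_euler('z',YAW).apply([-.12*np.cos(th),a,.12*np.sin(th)])
for a in(-.05,.05):
    for th,c in((1.571,(0,255,0)),(1.4,(255,255,0))): cv2.circle(im,tuple(proj(w,pt(th,a))[0].astype(int)),4,c,1)
q=proj(s,TUB)[0].astype(int);b=s['color'][q[1]-70:q[1]+70,q[0]-40:q[0]+40]
cv2.imwrite('pics/fin.png',np.vstack([np.hstack([im,cv2.resize(b,(240,420),interpolation=cv2.INTER_CUBIC)]),np.hstack([cv2.resize(t['color'],(240,180)),cv2.resize(s['color'],(240,180)),cv2.resize(load('top0')['color'],(320,180))])]))
```

```text
[0.49781452 0.21371796 0.31385969] [ 0.50558333 -0.60208129 -0.05438082] 0.0440026424065562
```

View pics/fin.png

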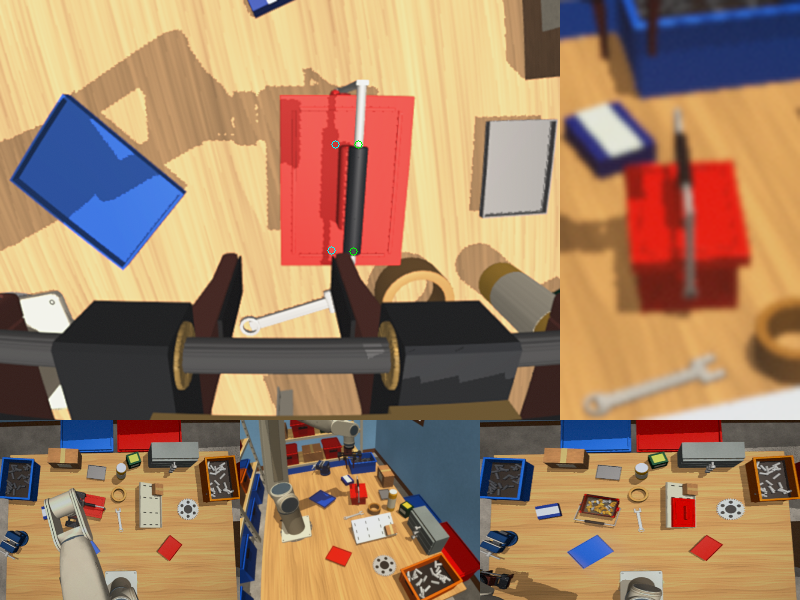

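The handle sits on the green 1.57 rad markers at (358,145) and (353,251). The lid is square on the tub, the other things look undisturbed, and the gripper is clear.

```bash
python3 -c "
from workcell import bot
print(bot.close_job())"
```

```text
the job is handed in; nothing more can be done
None
```

The tub is closed and its carry handle is up. I handed the job in at about 23.5 s of the 72 s allowed.

- **Lid:** I took it by its bar off the stand and lowered it onto the seal. First contact was about 5 N, then I pressed it steadily home. Closed-finger probes on all four sides put the plate top at 94.0–94.2 mm, which is fully home and level.
- **Handle:** I gripped it at 0.33 rad and swung it to the stop at about 1.56 rad. After I let go, the last picture shows it upright on the 1.57 rad markers, with the other things where they were and the gripper clear.

Some checks disagreed or ran high:
- One probe on the lid reached about 57 N vertically through the fingertips, more than I meant. It was below the 120 N wrist limit.
- The first tub fit gave the rim as 82 mm high. Better corner picks gave 88–90 mm.
- The lid hung somewhat lower in the fingers than I had assumed: contact height put it about 1 mm lower, the picture about 5 mm.
- The handle's arc came out about 4 mm off my assumed centre, which gave up to 29 N sideways until I corrected it.

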